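Set the terrazzo mould to size and fill it with marble

ROBOT

A 7-joint arm with a two-finger parallel gripper is mounted at the origin on the work surface. World frame = base frame: x ahead of the robot, y to its left, z up, the work surface at z = 0. Lengths are in m, angles in rad, forces in N, time in s.
With the tool pointing down it reaches from about 0.4 to 0.85 m from the base axis. Payload 6.9 kg.
Tool frame: the origin (TCP) lies midway between the tips of the shut fingers; the grasp point (between the pads) lies 19 mm behind it; z points along the fingers, y is the line along which they close (so a half turn about z gives the same grasp; the last joint's range is limited). The gripper opens to 85 mm and grips with 20 to 120 N. Pads are 22 mm wide; open, the fingers measure 114 mm over their backs; the gripper's body (76 mm by 85 mm) begins 54 mm behind the grasp point. The pads swing forward as they close: fully open they stand 13 mm farther back than shut.
Start: joints at [1.409, 0.507, -0.238, 1.5, 0.126, 1.149, -0.155], TCP at [0.165, -0.603, 0.231] pointing down, gripper open.
Joint ranges: [-3.08, 3.08], [-0.24, 2.05], [-1.43, 1.35], [0, 2.5], [-1.52, 4.66], [0.17, 1.96], [-2.89, 2.89]. Speed limits (rad/s): [2.39, 2.39, 3.14, 3.14, 3.14, 3.14, 3.14].

INTERFACE

Orientations are given as a rotation vector (axis times angle).
In Python, from rig import arm, camera gives the robot as it stands. The module is installed in compiled form; this text tells all that it offers.
- The arm moves only by the tool carry_out, never from a script. Its argument "motion" is a list of rows, each an object of numbers: "tx", "ty", "tz": the shift along the tool's x, y, z each as a share of 0.3 m, from -1 to 1; "rx", "ry", "rz": the turn, a rotation vector about the tool's x, y, z each as a share of 180 degrees, from -1 to 1; "jaw": the closure, from -1 (fully open) to 1 (shut). A call has 1 to 8 rows; each row is the pose to reach, as a shift and turn from the pose commanded when the call began, along the tool's axes at that moment, turning the shorter way round; what a row does not reach only later rows make up. A row lasts 1/10 s, in which the tool goes at most 50 mm and 8.59 degrees, less where a joint would pass 70% of its speed; a pose out of reach is approached as far as the arm can. A call with a number of a shift or a turn outside -1 to 1 is refused whole. A call with a gripper value outside its range is refused whole. The fingers move at their own pace and stop on an object; "grip_force" is the grip in N (left out, the last holds). Time passes only in rows, so rows that repeat a pose let the fingers close. It gives the time, the measured TCP pose, the force, the opening and the grip force at its end, in the units of the state.
- arm.read_state(): the state, without advancing time (a new reading comes with each control period).
- camera(name): name is "side" or "top" or "wrist"; returns a dict with "img" (420x560x3 uint8, blue, green, red), "z_map" (420x560 float32, m along the optical axis (not along the pixel's ray), 0 where there is no reading), "camera_matrix" (3x3 intrinsics, pixels), "distortion" ([k1, k2, p1, p2, k3] as OpenCV has them; the pictures are not rectified), "rvec" (rotation vector, rad) and "tvec" (3), from world to camera coordinates, as OpenCV has them; the wrist camera has in their place "mount" (4x4, takes a point from camera to tool coordinates, whose origin is the TCP and whose axes are the flange's). Camera axes: x right, y down, z forward; pixel columns grow to the right and rows downward; lengths in m; the calibration is good to about 2 mm. A picture is of the moment at which its call begins: read the wrist's pose just before it.
- arm.close_job(): hands the job in; it is judged then, once.
The state is a dict: "clock": time; "joint_pos": joint angles; "qvel": joint speeds; "joint_efforts": joint torques, N m; "ee_pos": TCP position; "eef_rot": TCP orientation; "force": force on the tool from outside, world axes, zero at the start; "ft_torque": the same for the moment, N m; "finger_gap": finger opening in m; "finger_force": force on a finger pad.
Only numpy, scipy, OpenCV 4.12 (cv2) and the standard library are available. Lean on these libraries where they do the work, as an engineer would, in place of code of your own. Each camera call takes 0.05 s, during which the arm holds its last target. There are 200 camera calls.

TASK

Get the terrazzo mould ready for casting: loosen its red wing knob, slide the end wall along until its black pointer stands on the blue tape, and do the knob up firmly again. Then lay every marble slab flat on the mould's floor, none on top of another, and only after that tip the scoop over the mould so that all the chips go in, picking up any that miss. Stand the empty scoop back on its cork mat and leave the paper cup, the clay pot and the brush as they are.

Things in the scene. Friction and masses are not known exactly. Their poses are not given: they have to be found in the camera images.
- mould: fixed casting mould on a plywood board 250 (x) x 360 (y) x 18 mm; origin under the board, on the table, between its ends. White walls 12 mm thick round a grey cavity: floor at z 18 mm, wall tops at z 58 mm, inner faces of the side walls at x -45 and +105 mm, of the fixed end wall at y +160 mm; the sliding end wall closes the -y side. An aluminium rail 20 mm wide runs along y at x -82 mm
- bulkhead (a joint): slide of the movable end wall towards the mould's +y, 0 to 0.16 m: its inner face lies at mould y = -0.135 m + this. The white wall, 12 mm thick with its top at mould z 66 mm, is fixed to a grey carriage on the rail, 56 mm long (y), top at z 66 mm. Free, it slides with about 2 N, best by the knob; clamped, it does not move
- bulkhead_face (a point): point on the floor line at the middle of the sliding wall's inner face (mould x +30 mm, z 18 mm)
- pointer (a point): tip of the black pointer, 4 mm wide, on the carriage's near side, in line (in mould y) with the sliding wall's inner face; mould x -118 mm, 24 mm above the table
- clamp (a joint): turn of the red wing knob on the carriage, upright axis, 0 to 4.0 rad, growing clockwise seen from above: clockwise tightens. Below 2.0 the wall is free; from there a screw pad bites the rail ever harder: it holds firmly from 3.0 on; 4.0 is the end stop. It stays where it is left. 0.08 to 0.12 N m turns it
- clamp_grip (a point): middle of the knob's wing, on its axis, 90 mm above the table, 24 mm above the carriage's top, at mould x -82 mm, 28 mm behind (-y of) the sliding wall's face. The wing is a bar 56 mm long, 14 mm wide, 24 mm high; this point's x axis runs along it (along the mould's x when the joint reads 0)
- tape: strip of blue tape stuck on the board's margin beside the rail: 22 mm (x) by 12 mm (y), flat; origin at its middle, same axes as the mould. The pointer passes above it
- slab1: white marble slab, six-sided, 67 mm long (its x), 44 mm wide (its y; the two long edges are parallel), 14 mm thick, 105 g; origin at its centre, 7 mm above its underside; either face may be up. May be absent
- slab2: brick-red marble slab, same size and axes as slab1. May be absent
- slab3: dark green marble slab, same size and axes as slab1. May be absent
- slab4: black marble slab, same size and axes as slab1. May be absent
- scoop: orange flat-bottomed hand scoop holding the chips, 0.16 kg; origin on its underside. Bowl from x -66 (open nose, lip 15 mm high) to +52 mm, 80 mm wide, 44 mm high; its floor rises 15 degrees over the front 50 mm. Straight handle 20 mm wide (y), 18 mm thick, from x +52 to +162 mm, middle line at z 35 mm; x +85 is good to grip. The chips slide out of the nose when it is tipped past 50 to 60 degrees
- scoop_lip (a point): middle of the scoop's pouring lip (x -66 mm, 15 mm above its underside); same axes as the scoop
- mat: cork mat 300 (x) x 140 (y) x 4 mm, fixed, on which the scoop stands with its handle along the mat's x; origin under its centre
- cup: bystander: empty small white paper cup, 70 mm across the rim, 68 mm high
- claypot: bystander: unfired rectangular clay pot 110 x 85 x 62 mm
- brush: bystander: flat brush lying on the table, 200 mm long along its x
- chip1: white marble chip, a chunk about 21 x 19 x 15 mm, 16 g; origin under its base as it lies at the start. May be absent
- chip2: black marble chip, a chunk about 21 x 19 x 15 mm, 16 g; origin under its base as it lies at the start. May be absent
- chip3: brick-red marble chip, a chunk about 21 x 19 x 15 mm, 16 g; origin under its base as it lies at the start. May be absent
- chip4: green marble chip, a chunk about 21 x 19 x 15 mm, 16 g; origin under its base as it lies at the start. May be absent
- chip5: yellow marble chip, a chunk about 21 x 19 x 15 mm, 16 g; origin under its base as it lies at the start. May be absent
- chip6: white marble chip, a chunk about 21 x 19 x 15 mm, 16 g; origin under its base as it lies at the start. May be absent
- chip7: brick-red marble chip, a chunk about 21 x 19 x 15 mm, 16 g; origin under its base as it lies at the start. May be absent
Not all that is in view belongs to the job. Leave any yellow look-alike of the slab1 alone. Leave any yellow look-alike of the slab3 alone.

How it is judged:
On the way, in this order (a step that is already met when the one before it is completed fails the run):
1. the knob is loosened, so that the end wall is free (value of joint clamp below 2 rad), for 0.2 s.
2. the end wall stands with its pointer on the tape and the knob is done up firmly (y of pointer in the frame of tape between -0.006 and 0.006 m and value of joint clamp above 3 rad), for 0.3 s.
3. every slab lies flat on the mould's floor, let go (x of slab1 in the frame of mould between -0.03 and 0.09 m and y of each of slab1, slab2, slab3, slab4 in the frame of mould below 0.145 m and y of each of slab1, slab2, slab3, slab4 in the frame of bulkhead_face above 0.015 m and z of each of slab1, slab2, slab3, slab4 in the frame of mould below 0.0295 m and angle between the z axis of each of slab1, slab2, slab3, slab4 and the z axis of mould, either way round below 0.12 rad and x of slab2 in the frame of mould between -0.03 and 0.09 m and x of slab3 in the frame of mould between -0.03 and 0.09 m and x of slab4 in the frame of mould between -0.03 and 0.09 m and contact force between each of slab1, slab2, slab3, slab4 and the fingers below 0.5 N), for 0.3 s.
4. the scoop is tipped over the mould (angle between scoop's own z axis and vertical above 0.5 rad and x of scoop_lip in the frame of mould between -0.06 and 0.12 m and y of scoop_lip in the frame of mould below 0.175 m and y of scoop_lip in the frame of bulkhead_face above -0.015 m), for 0.1 s.
At the end, for the whole second after the job is handed in: pointer within 6 mm of the tape's middle along the rail, knob at 3.0 rad or more; every slab in the cavity, not on another (its centre within 19 mm of the floor, tilt under 25 degrees); every chip in the cavity below the wall tops; scoop upright (9 degrees) on its cork mat; all at rest (all of step 2 and x of slab1 in the frame of mould between -0.03 and 0.09 m and y of each of slab1, slab2, slab3, slab4 in the frame of mould below 0.145 m and y of each of slab1, slab2, slab3, slab4 in the frame of bulkhead_face above 0.015 m and z of each of slab1, slab2, slab3, slab4 in the frame of mould below 0.037 m and angle between the z axis of each of slab1, slab2, slab3, slab4 and the z axis of mould, either way round below 0.45 rad and x of slab2 in the frame of mould between -0.03 and 0.09 m and x of slab3 in the frame of mould between -0.03 and 0.09 m and x of slab4 in the frame of mould between -0.03 and 0.09 m and x of chip1 in the frame of mould between -0.042 and 0.102 m and y of each of chip1, chip2, chip3, chip4, chip5, chip6, chip7 in the frame of mould below 0.157 m and y of each of chip1, chip2, chip3, chip4, chip5, chip6, chip7 in the frame of bulkhead_face above 0.003 m and z of each of chip1, chip2, chip3, chip4, chip5, chip6, chip7 in the frame of mould below 0.058 m and x of chip2 in the frame of mould between -0.042 and 0.102 m and x of chip3 in the frame of mould between -0.042 and 0.102 m and x of chip4 in the frame of mould between -0.042 and 0.102 m and x of chip5 in the frame of mould between -0.042 and 0.102 m and x of chip6 in the frame of mould between -0.042 and 0.102 m and x of chip7 in the frame of mould between -0.042 and 0.102 m and linear speed of each of slab1, slab2, slab3, slab4, chip1, chip2, chip3, chip4, chip5, chip6, chip7, scoop below 0.02 m/s and angle between scoop's own z axis and vertical below 0.15 rad and height (world z) of scoop below 0.01 m and x of scoop in the frame of mat between -0.13 and 0.13 m and y of scoop in the frame of mat between -0.06 and 0.06 m); the robot touches nothing.
It fails at once if the paper cup is disturbed (moved more than 30 mm or knocked over) (distance of cup from where it was at the start of the episode above 0.03 m or angle between cup's own z axis and vertical above 0.4 rad).
It fails at once if the clay pot is disturbed (moved more than 30 mm or knocked over) (distance of claypot from where it was at the start of the episode above 0.03 m or angle between claypot's own z axis and vertical above 0.4 rad).
It fails at once if the brush is disturbed (moved more than 30 mm or knocked over) (distance of brush from where it was at the start of the episode above 0.03 m or angle between brush's own z axis and vertical above 0.4 rad).
Of slab1, slab2, slab3, slab4 only 2 to 4 are there at a start; the rules pass over those that are not, and their reading is None.
Of chip1, chip2, chip3, chip4, chip5, chip6, chip7 only 5 to 7 are there at a start; the rules pass over those that are not, and their reading is None.
At some moment in a run one of slab1, slab2, slab3, slab4 may be knocked a few centimetres aside while the robot is not near it.
It also fails if it takes over 210 s, if anything falls off the work surface, if the arm or the gripper's body presses on something with over 40 N, if the wrist force passes 120 N, or if a joint passes its speed limit or range.

## Working session

There is one attempt and no reset: what is moved stays moved. The work goes in short steps, Python scripts to look and compute and a tool call to move; the robot and the scene stay as the last step left them, time stands still between calls to the robot, and variables do not carry over. Pictures are saved under pics/ and viewed, at most 14 in all, crops included, and the job is handed in when it is done.

Besides the shell and the picture viewer there is one more tool, called as name(argument=value, ...), one argument or row to a line, values as JSON. carry_out: Moves the arm, as the interface text tells. Its arguments: {"type":"object","properties":{"motion":{"type":"array","items":{"type":"object","properties":{"tx":{"type":"number"},"ty":{"type":"number"},"tz":{"type":"number"},"rx":{"type":"number"},"ry":{"type":"number"},"rz":{"type":"number"},"jaw":{"type":"number"}}}},"grip_force":{"type":"number"}},"required":["motion"]}

```bash
ls; mkdir -p pics
cat > h.py <<'E'
import numpy as np, cv2
from rig import arm, camera
from scipy.spatial.transform import Rotation as R
def cam(n):
    s=arm.read_state(); c=camera(n)
    if n=="wrist":
        T=np.eye(4);T[:3,:3]=R.from_rotvec(s["eef_rot"]).as_matrix();T[:3,3]=s["ee_pos"]
        T=T@np.array(c["mount"])
    else:
        W=np.eye(4);W[:3,:3]=cv2.Rodrigues(np.array(c["rvec"],float))[0];W[:3,3]=np.array(c["tvec"]).ravel();T=np.linalg.inv(W)
    c["T"]=T;return c
def rays(c,px):
    px=np.array(px,float).reshape(-1,1,2)
    u=cv2.undistortPoints(px,np.array(c["camera_matrix"],float),np.array(c["distortion"],float)).reshape(-1,2)
    return np.c_[u,np.ones(len(u))]
def depthpt(c,px):
    d=rays(c,px);z=np.array([np.median(c["z_map"][int(v)-1:int(v)+2,int(u)-1:int(u)+2]) for u,v in px])
    return (d*z[:,None])@c["T"][:3,:3].T+c["T"][:3,3]
def planept(c,px,h):
    d=rays(c,px)@c["T"][:3,:3].T;o=c["T"][:3,3]
    return o+d*((h-o[2])/d[:,2])[:,None]
def world(c):
    h,w=c["z_map"].shape;g=np.mgrid[0:h,0:w];px=np.c_[g[1].ravel(),g[0].ravel()]
    P=(rays(c,px)*c["z_map"].ravel()[:,None])@c["T"][:3,:3].T+c["T"][:3,3]
    return P.reshape(h,w,3)
def tri(c1,p1,c2,p2):
    out=[]
    for a,b in zip(rays(c1,p1),rays(c2,p2)):
        d1=c1["T"][:3,:3]@a;d2=c2["T"][:3,:3]@b;o1=c1["T"][:3,3];o2=c2["T"][:3,3]
        t=np.linalg.lstsq(np.c_[d1,-d2],o2-o1,rcond=None)[0];out.append((o1+d1*t[0]+o2+d2*t[1])/2)
    return np.array(out)
def save(img,name,crop=None,s=1):
    if crop: x0,y0,x1,y1=crop;img=img[y0:y1,x0:x1]
    cv2.imwrite("pics/"+name,cv2.resize(img,None,fx=s,fy=s,interpolation=cv2.INTER_CUBIC))
E
python3 - <<'E'
from h import *
import pickle
np.set_printoptions(precision=4,suppress=True)
s=arm.read_state();print(s)
for n in("top","side"):
    c=cam(n);pickle.dump(c,open(n+"0.pkl","wb"));save(c["img"],n+"0.png",s=1.42);print(n,c["T"],c["camera_matrix"])
E
```

```text
pics
{'clock': 0.0, 'joint_pos': array([ 1.4085,  0.5083, -0.2375,  1.5011,  0.1257,  1.1489, -0.1548]), 'qvel': array([-0.0019, -0.0001, -0.0004,  0.001 ,  0.001 , -0.0013, -0.001 ]), 'joint_efforts': array([ -0.0001, -62.0602,  -2.187 , -24.9659,   0.0127,   0.0121,
        -0.    ]), 'ee_pos': array([ 0.1651, -0.6023,  0.2305]), 'eef_rot': array([-3.1118, -0.4192,  0.0005]), 'force': array([-0.2511,  0.0043, -1.1288]), 'ft_torque': array([0.0173, 0.0014, 0.0252]), 'finger_force': 0.0, 'finger_gap': 0.08548814697494683}
top [[ 0.0176 -0.9926  0.1198  0.4451]
 [-0.9998 -0.016   0.0151 -0.1551]
 [-0.0131 -0.1201 -0.9927  1.1091]
 [ 0.      0.      0.      1.    ]] [[424.1423   0.     278.2458]
 [  0.     424.1423 206.3661]
 [  0.       0.       1.    ]]
side [[ 0.9268 -0.2859  0.2434  0.2743]
 [-0.3753 -0.7223  0.5809 -0.8119]
 [ 0.0097 -0.6298 -0.7767  0.9877]
 [ 0.      0.      0.      1.    ]] [[542.7365   0.     275.7262]
 [  0.     542.7365 208.4609]
 [  0.       0.       1.    ]]
```

View pics/top0.png

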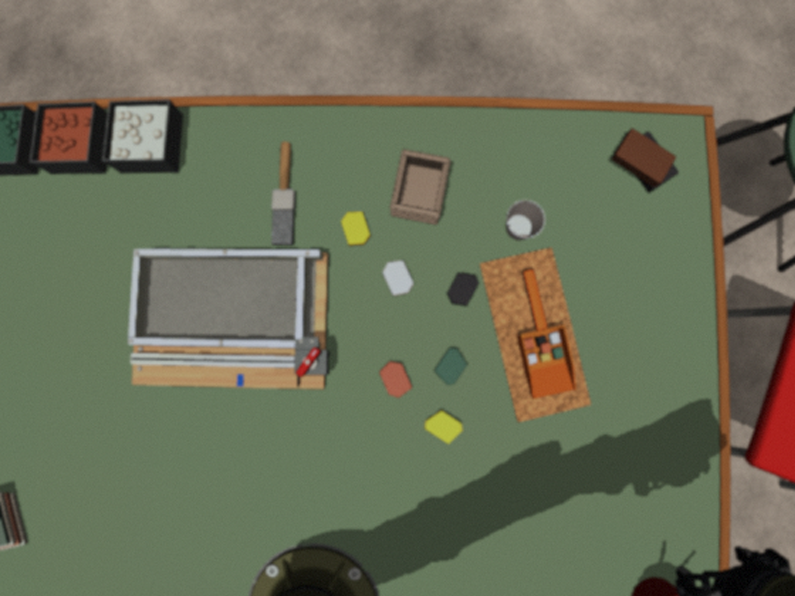

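View pics/side0.png

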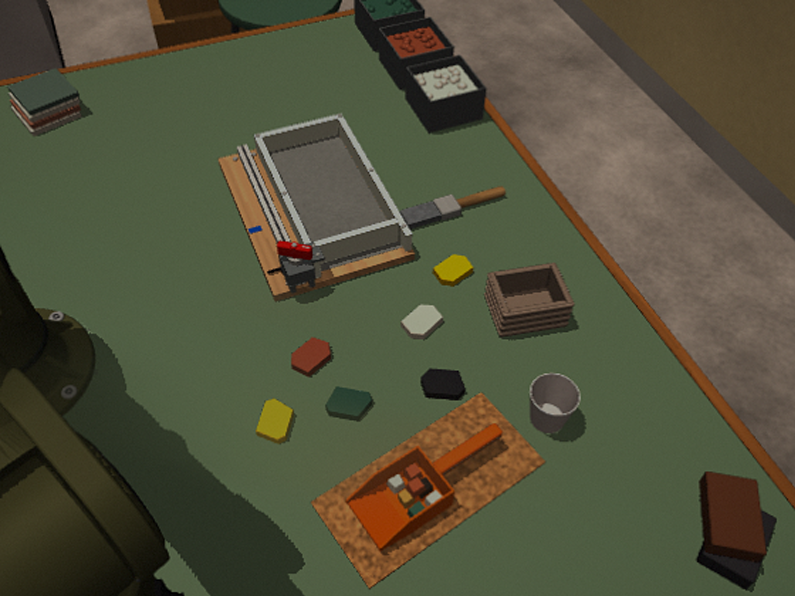

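The top view shows the mould at (230,318), with the carriage and red knob at (310,360) and the tape at (240,380). Slabs: white (398,278), black (462,289), green (451,366), red (396,379). The yellow look-alikes are at (355,228) and (444,427) and stay put. The scoop is on the mat at (548,360) with its nose towards the robot. The cup is at (525,220), the pot at (420,187) and the brush at (284,195).

Run:
```python
from h import *
import pickle
np.set_printoptions(precision=4,suppress=True)
C={n:pickle.load(open(n+"0.pkl","rb")) for n in("top","side")}
P={n:world(C[n]) for n in C}
k=1.42
objs={"white":((398,278),(422,321)),"black":((462,289),(443,383)),"green":((451,366),(349,402)),"red":((396,379),(311,355)),"tape":((240,380),(255,229))}
for o,(pt,ps) in objs.items():
    res={}
    for n,p in(("top",pt),("side",ps)):
        im=cv2.cvtColor(C[n]["img"],cv2.COLOR_BGR2LAB).astype(int);u,v=int(p[0]/k),int(p[1]/k)
        ref=np.median(im[v-1:v+2,u-1:u+2].reshape(-1,3),axis=0)
        m=(np.abs(im-ref).sum(2)<40).astype(np.uint8)
        r=cv2.connectedComponents(m)[1];m=r==r[v,u]
        vv,uu=np.nonzero(m);hz=P[n][vv,uu]
        res[n]=(uu.mean(),vv.mean());top=np.median(hz[:,2])
        pl=planept(C[n],np.c_[uu,vv],top)
        (cx,cy),(w,h),a=cv2.minAreaRect((pl[:,:2]*1000).astype(np.float32))
        print(o,n,m.sum(),"depth med",np.median(hz,axis=0),"rect",round(cx),round(cy),round(w),round(h),round(a,1))
    print("  tri",tri(C["top"],[res["top"]],C["side"],[res["side"]]))
# mould corners top, mat corners, scoop
for nm,pts in{"wall outer corners":[(135,250),(130,346)],"mat":[(481,262),(551,249),(590,403),(519,421)],"handle":[(530,273),(541,325)],"board":[(131,386),(325,388)],"knob":[(309,361)],"pointer":[(298,385)],"cup":[(525,220)]}.items():
    q=np.array(pts)/k;print(nm,depthpt(C["top"],q))
save(C["top"]["img"],"c1.png",(85,165,240,280),5)
save(C["side"]["img"],"c2.png",(150,75,300,215),5)
```

```text
white top 348 depth med [ 0.6068 -0.1423  0.014 ] rect 607 -141 62 42 27.2
white side 376 depth med [ 0.6061 -0.1435  0.0132] rect 607 -143 65 42 25.6
  tri [[ 0.6072 -0.1417  0.0107]]
black top 349 depth med [ 0.5883 -0.2602  0.014 ] rect 588 -261 42 65 64.1
black side 581 depth med [ 0.5879 -0.2679  0.0127] rect 587 -267 52 67 68.4
  tri [[ 0.59   -0.2624  0.0032]]
green top 115727 depth med [ 0.503  -0.0142  0.0002] rect 496 -62 945 1429 3.9
green side 650 depth med [ 0.4456 -0.247   0.0127] rect 447 -248 53 71 56.6
  tri [[ 0.5304  0.0394 -0.4807]]
red top 378 depth med [ 0.4205 -0.1405  0.0138] rect 421 -140 63 44 25.0
red side 429 depth med [ 0.4198 -0.142   0.0135] rect 421 -141 66 43 25.0
  tri [[ 0.4205 -0.1405  0.0108]]
tape top 26 depth med [0.4121 0.1412 0.0182] rect 413 142 18 8 2.3
tape side 27 depth med [0.4127 0.1398 0.0183] rect 413 140 10 20 88.5
  tri [[0.413  0.1423 0.0156]]
wall outer corners [[ 0.6439  0.3384  0.056 ]
 [ 0.47    0.3617 -0.0001]]
mat [[ 0.6399 -0.2977  0.0001]
 [ 0.6666 -0.4295  0.0025]
 [ 0.3813 -0.4994  0.0015]
 [ 0.348  -0.3676  0.003 ]]
handle [[ 0.6131 -0.3795  0.0478]
 [ 0.5203 -0.3981  0.0488]]
board [[ 0.3949  0.3554 -0.0002]
 [ 0.4022 -0.0145  0.0123]]
knob [[0.4499 0.0025 0.0996]]
pointer [[0.4069 0.033  0.0229]]
cup [[ 0.7214 -0.3809  0.0026]]
```

View pics/c1.png

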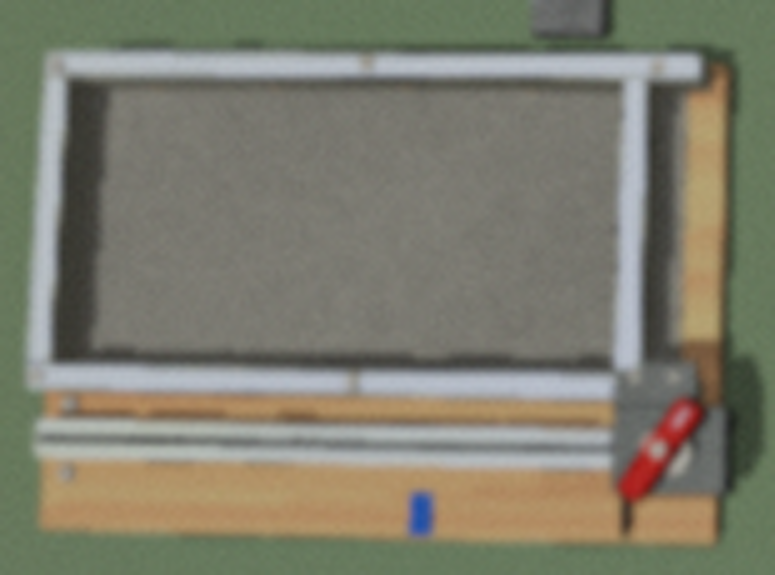

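View pics/c2.png

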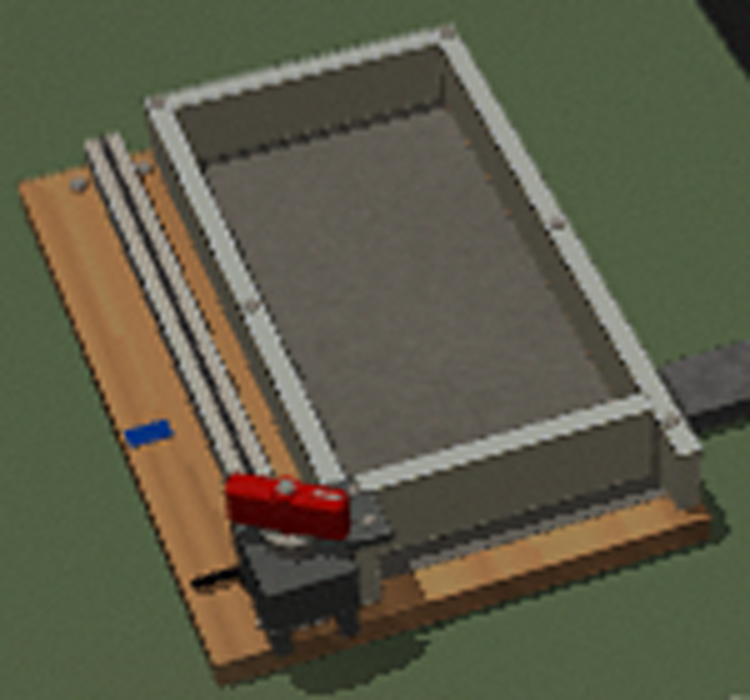

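Four target slabs are present: white, black, green and red. In crop c1 the pointer tip is at (626,532), the tape at (421,514), and the wing runs from (628,495) to (690,403), which means clamp ≈ 3.74. In crop c2 the pointer tip is at (193,583) and the tape centre at (150,433). Next I'll fit the poses.

```bash
cat > fit.py <<'E'
from h import *
import pickle
from scipy.optimize import least_squares
np.set_printoptions(precision=4,suppress=True)
C={n:pickle.load(open(n+"0.pkl","rb")) for n in("top","side")}
t=lambda p:(np.array(p)/5+[85,165]-0.4); s=lambda p:(np.array(p)/5+[150,75]-0.4)
M=[(-.125,.18,.018),(-.125,-.18,.018),(.117,.172,.058),(-.057,.172,.058)]
T=t([(40,529),(716,541),(46,52),(27,389)]);S=s([(20,185),(213,668),(450,28),(147,102)])
def proj(c,X):
    W=np.linalg.inv(c["T"]);return cv2.projectPoints(np.array(X,float),cv2.Rodrigues(W[:3,:3])[0],W[:3,3],np.array(c["camera_matrix"],float),np.array(c["distortion"],float))[0].reshape(-1,2)
def tf(q):
    c,si=np.cos(q[3]),np.sin(q[3]);m=np.array(M);return np.c_[q[0]+c*m[:,0]-si*m[:,1],q[1]+si*m[:,0]+c*m[:,1],q[2]+m[:,2]]
f=lambda q:np.r_[proj(C["top"],tf(q))-T,proj(C["side"],tf(q))-S].ravel()
r=least_squares(f,[.52,.17,0,0],loss="soft_l1");q=r.x;print("mould",q,"res",f(q).reshape(-1,2))
def tom(X):
    d=np.array(X)-[q[0],q[1],q[2]];c,si=np.cos(q[3]),np.sin(q[3]);return np.c_[c*d[:,0]+si*d[:,1],-si*d[:,0]+c*d[:,1],d[:,2]]
W=tri(C["top"],t([(626,532),(421,514),(658,449)]),C["side"],s([(193,583),(150,433),(288,485)]))
print("pointer,tape,knobtop world",W,"mould",tom(W))
# scoop/mat/ slabs
P=world(C["top"]);h=P[...,2];im=C["top"]["img"].astype(int)
hsv=cv2.cvtColor(C["top"]["img"],cv2.COLOR_BGR2HSV)
for nm,(u,v) in {"white":(398,278),"black":(462,289),"green":(451,366),"red":(396,379)}.items():
    u=int(u/1.42);v=int(v/1.42);m=np.zeros(h.shape,np.uint8);m[v-22:v+23,u-22:u+23]=(h[v-22:v+23,u-22:u+23]>.009)
    lab=cv2.connectedComponents(m)[1];vv,uu=np.nonzero(lab==lab[v,u])
    a=cv2.minAreaRect((P[vv,uu,:2]*1000).astype(np.float32));print(nm,len(vv),a,np.median(P[vv,uu],axis=0))
m=(hsv[...,0]>4)&(hsv[...,0]<16)&(hsv[...,1]>190)&(h<.08)&(h>.03)
vv,uu=np.nonzero(m);k=(uu>330)&(uu<420)&(vv>170)&(vv<290);X=P[vv[k],uu[k]]
k=X[:,0]>.51;X=X[k];print("handle/bowl pts",len(X));
for a in np.arange(.5,.64,.015):
    z=X[(X[:,0]>=a)&(X[:,0]<a+.015)]
    if len(z):print(round(a,3),len(z),z[:,1].min(),z[:,1].max(),np.median(z[:,2]))
E
python3 fit.py
```

```text
mould [ 0.5276  0.1688 -0.0046  0.0001] res [[-0.0881 -1.2532]
 [-0.276   0.2742]
 [ 0.8214  0.9801]
 [ 0.0997  0.5084]
 [ 0.6353 -0.5229]
 [ 0.7057 -0.3724]
 [ 0.0403  0.0287]
 [-1.288   0.1487]]
pointer,tape,knobtop world [[0.4064 0.0335 0.0224]
 [0.4139 0.1417 0.0159]
 [0.4499 0.0056 0.1004]] mould [[-0.1212 -0.1353  0.027 ]
 [-0.1137 -0.0271  0.0205]
 [-0.0777 -0.1632  0.105 ]]
white 368 ((544.154296875, -157.89700317382812), (191.77220153808594, 50.23971176147461), 13.08207893371582) [ 0.6065 -0.1427  0.0139]
black 368 ((526.1213989257812, -226.66232299804688), (44.931732177734375, 211.4801025390625), 60.565425872802734) [ 0.588  -0.2626  0.014 ]
green 371 ((436.1354675292969, -217.23814392089844), (62.3576774597168, 108.9003677368164), 21.608659744262695) [ 0.4454 -0.2426  0.014 ]
red 380 ((421.1489562988281, -141.39842224121094), (64.3699722290039, 44.16586685180664), 23.322858810424805) [ 0.4207 -0.1409  0.0139]
handle/bowl pts 305
0.5 19 -0.4397790582327854 -0.3912951315162747 0.0454846394244357
0.515 48 -0.43806614837447766 -0.38860516111346555 0.04722995263821261
0.53 41 -0.40490775538399904 -0.38300047785023855 0.04795848728619734
0.545 38 -0.398963028175489 -0.38072027994259294 0.047806693138375156
0.56 39 -0.39646655685305543 -0.3782754455312546 0.047873958536288175
0.575 41 -0.3914220541980905 -0.37324917549799075 0.04844946023663099
0.59 41 -0.38883138755790964 -0.3707694840360125 0.04872199372955466
0.605 38 -0.3843148818063108 -0.3682212495472492 0.047617383258534485
```

```bash
cat > plan.py <<'E'
from h import *
import sys
# plan.py x y z yaw(tool-y line, deg) : whole displacement in tool shares from present pose
np.set_printoptions(precision=4,suppress=True)
s=arm.read_state();Rm=R.from_rotvec(s["eef_rot"]).as_matrix()
print("t",round(s["clock"],2),"tcp",s["ee_pos"],"yaw_y",round(np.degrees(np.arctan2(Rm[1,1],Rm[0,1])),1),"z",Rm[:,2],"q",s["joint_pos"],"gap",s["finger_gap"],"F",s["force"])
for i in range(1,len(sys.argv)-3,4):
    x,y,z,a=map(float,sys.argv[i:i+4]);a=np.radians(a)
    Y=np.array([np.cos(a),np.sin(a),0]);Z=np.array([0,0,-1.]);G=np.c_[np.cross(Y,Z),Y,Z]
    print((x,y,z),"t",Rm.T@(np.array([x,y,z])-s["ee_pos"])/.3,"r",R.from_matrix(Rm.T@G).as_rotvec()/np.pi)
E
python3 plan.py .306 -.298 .22 -95 .447 .006 .2 -124
```

```text
t 0.1 tcp [ 0.1652 -0.6023  0.2305] yaw_y -74.7 z [-0.0005  0.0015 -1.    ] q [ 1.4085  0.5083 -0.2375  1.501   0.1257  1.1489 -0.1548] gap 0.08526922236388795 F [0.2304 0.3772 0.0165]
(0.306, -0.298, 0.22) t [ 0.7211 -0.854   0.0364] r [-0.0005  0.0001  0.113 ]
(0.447, 0.006, 0.2) t [ 1.4425 -1.7067  0.1043] r [-0.0005  0.0002  0.2741]
```

carry_out(
  motion=[
    {"tx":0.721,"ty":-0.854,"tz":0.036,"rz":0.113},
    {"tx":0.721,"ty":-0.854,"tz":0.036,"rz":0.113},
    {"tx":0.721,"ty":-0.854,"tz":0.036,"rz":0.113},
    {"tx":0.721,"ty":-0.854,"tz":0.036,"rz":0.113},
    {"tx":0.721,"ty":-0.854,"tz":0.036,"rz":0.113},
    {"tx":0.721,"ty":-0.854,"tz":0.036,"rz":0.113},
    {"tx":0.721,"ty":-0.854,"tz":0.036,"rz":0.113},
    {"tx":0.721,"ty":-0.854,"tz":0.036,"rz":0.113},
  ],
)

```text
invalid input
```

```bash
python3 plan.py .447 .006 .2 -124
```

```text
t 0.1 tcp [ 0.1652 -0.6023  0.2305] yaw_y -74.7 z [-0.0005  0.0015 -1.    ] q [ 1.4085  0.5083 -0.2375  1.501   0.1257  1.1489 -0.1548] gap 0.08526922236388795 F [0.2304 0.3772 0.0165]
(0.447, 0.006, 0.2) t [ 1.4425 -1.7067  0.1043] r [-0.0005  0.0002  0.2741]
```

carry_out(
  motion=[
    {"tx":0.721,"ty":-0.854,"tz":0.036,"rx":0,"ry":0,"rz":0.113,"jaw":-1},
    {"tx":0.721,"ty":-0.854,"tz":0.036,"rx":0,"ry":0,"rz":0.113,"jaw":-1},
    {"tx":0.721,"ty":-0.854,"tz":0.036,"rx":0,"ry":0,"rz":0.113,"jaw":-1},
    {"tx":0.721,"ty":-0.854,"tz":0.036,"rx":0,"ry":0,"rz":0.113,"jaw":-1},
    {"tx":0.721,"ty":-0.854,"tz":0.036,"rx":0,"ry":0,"rz":0.113,"jaw":-1},
    {"tx":0.721,"ty":-0.854,"tz":0.036,"rx":0,"ry":0,"rz":0.113,"jaw":-1},
    {"tx":0.721,"ty":-0.854,"tz":0.036,"rx":0,"ry":0,"rz":0.113,"jaw":-1},
    {"tx":0.721,"ty":-0.854,"tz":0.036,"rx":0,"ry":0,"rz":0.113,"jaw":-1},
  ],
)

```text
clock: 0.9
ee_pos: [0.308, -0.2937, 0.2205]
eef_rot: [-3.137, 0.125, -0.0]
force: [0.0, -0.9, 0.1]
finger_gap: 0.0857
finger_force: 0.0
```

```bash
python3 plan.py .447 .006 .2 -124
```

```text
t 0.9 tcp [ 0.308  -0.2937  0.2205] yaw_y -94.6 z [ 0.0003  0.0016 -1.    ] q [ 0.9181  0.2142 -0.2616  2.004   0.0667  0.9322 -1.0281] gap 0.08568573206376998 F [ 0.007  -0.8754  0.0947]
(0.447, 0.006, 0.2) t [ 0.3821 -1.0327  0.0702] r [-0.0005  0.0001  0.1635]
```

carry_out(
  motion=[
    {"tx":0.38,"ty":-1,"tz":0.07,"rx":0,"ry":0,"rz":0.163,"jaw":-1},
    {"tx":0.38,"ty":-1,"tz":0.07,"rx":0,"ry":0,"rz":0.163,"jaw":-1},
    {"tx":0.38,"ty":-1,"tz":0.07,"rx":0,"ry":0,"rz":0.163,"jaw":-1},
    {"tx":0.38,"ty":-1,"tz":0.07,"rx":0,"ry":0,"rz":0.163,"jaw":-1},
    {"tx":0.38,"ty":-1,"tz":0.07,"rx":0,"ry":0,"rz":0.163,"jaw":-1},
    {"tx":0.38,"ty":-1,"tz":0.07,"rx":0,"ry":0,"rz":0.163,"jaw":-1},
    {"tx":0.38,"ty":-1,"tz":0.07,"rx":0,"ry":0,"rz":0.163,"jaw":-1},
    {"tx":0.38,"ty":-1,"tz":0.07,"rx":0,"ry":0,"rz":0.163,"jaw":-1},
  ],
)

```text
clock: 1.7
ee_pos: [0.448, -0.0043, 0.1993]
eef_rot: [-3.002, 0.916, -0.001]
force: [-0.4, -0.3, -0.0]
finger_gap: 0.0855
finger_force: 0.0
```

```bash
python3 plan.py .447 .006 .2 -124 .447 .006 .074 -124
python3 - <<'E'
from h import *
c=cam("wrist");save(c["img"],"w1.png");np.set_printoptions(precision=4,suppress=True);print(c["mount"],c["camera_matrix"])
im=c["img"];hsv=cv2.cvtColor(im,cv2.COLOR_BGR2HSV);m=((hsv[...,0]<6)|(hsv[...,0]>174))&(hsv[...,1]>170)&(hsv[...,2]>80)
P=world(c);m&=(P[...,2]>.085)&(P[...,2]<.12);X=P[m];print(len(X),np.median(X,axis=0),cv2.minAreaRect((X[:,:2]*1000).astype(np.float32)))
E
```

```text
t 1.7 tcp [ 0.448  -0.0043  0.1993] yaw_y -123.9 z [ 0.0014  0.0028 -1.    ] q [ 0.2376  0.2782 -0.3616  1.9906  0.1218  0.8919 -2.3509] gap 0.08550493599660816 F [-0.3741 -0.3113 -0.0296]
(0.447, 0.006, 0.2) t [-0.0218 -0.0266 -0.0022] r [-0.001   0.0001  0.0003]
(0.447, 0.006, 0.074) t [-0.0216 -0.0253  0.4178] r [-0.001   0.0001  0.0003]
[[-0.0008 -0.9626 -0.2708  0.07  ]
 [ 1.     -0.0009  0.0004 -0.0003]
 [-0.0006 -0.2708  0.9626 -0.1417]
 [ 0.      0.      0.      1.    ]] [[368.4304   0.     279.2588]
 [  0.     368.4304 212.8392]
 [  0.       0.       1.    ]]
1260 [0.4538 0.0037 0.0986] ((451.64947509765625, 5.295200347900391), (13.04136848449707, 55.47460174560547), 55.955318450927734)
```

View pics/w1.png

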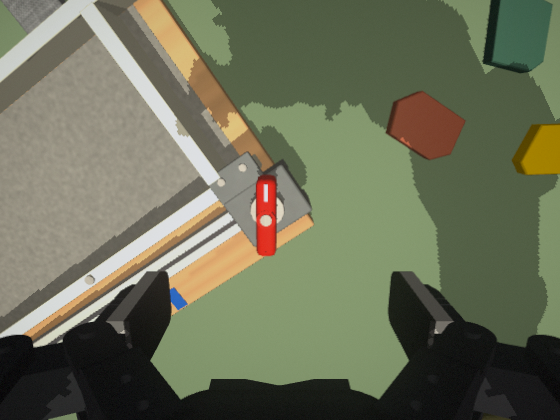

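Wrist view: the knob hub is at (266,220), with the wing vertical in the image. The red slab is at (427,125) and the green one at (520,35).

carry_out(
  motion=[
    {"tx":-0.013,"ty":-0.031,"tz":0.2,"rx":0,"ry":0,"rz":0,"jaw":-1},
    {"tx":-0.013,"ty":-0.031,"tz":0.35,"rx":0,"ry":0,"rz":0,"jaw":-1},
    {"tx":-0.013,"ty":-0.031,"tz":0.418,"rx":0,"ry":0,"rz":0,"jaw":-0.5},
    {"tx":-0.013,"ty":-0.031,"tz":0.418,"rx":0,"ry":0,"rz":0,"jaw":1},
    {"tx":-0.013,"ty":-0.031,"tz":0.418,"rx":0,"ry":0,"rz":0,"jaw":1},
    {"tx":-0.013,"ty":-0.031,"tz":0.418,"rx":0,"ry":0,"rz":0,"jaw":1},
    {"tx":-0.013,"ty":-0.031,"tz":0.418,"rx":0,"ry":0,"rz":0,"jaw":1},
    {"tx":-0.013,"ty":-0.031,"tz":0.418,"rx":0,"ry":0,"rz":0,"jaw":1},
  ],
  grip_force=40,
)

```text
clock: 2.55
ee_pos: [0.4525, 0.0031, 0.0766]
eef_rot: [-2.996, 0.923, -0.014]
force: [6.4, 9.7, -0.5]
finger_gap: 0.013
finger_force: 44.7
```

carry_out(
  motion=[
    {"tx":0,"ty":-0.004,"tz":0,"rx":0,"ry":0,"rz":-0.37,"jaw":1},
    {"tx":0,"ty":-0.004,"tz":0,"rx":0,"ry":0,"rz":-0.37,"jaw":1},
    {"tx":0,"ty":-0.004,"tz":0,"rx":0,"ry":0,"rz":-0.37,"jaw":1},
    {"tx":0,"ty":-0.004,"tz":0,"rx":0,"ry":0,"rz":-0.37,"jaw":1},
    {"tx":0,"ty":-0.004,"tz":0,"rx":0,"ry":0,"rz":-0.37,"jaw":1},
    {"tx":0,"ty":-0.004,"tz":0,"rx":0,"ry":0,"rz":-0.37,"jaw":1},
    {"tx":0,"ty":-0.004,"tz":0,"rx":0,"ry":0,"rz":-0.37,"jaw":1},
    {"tx":0,"ty":-0.004,"tz":0,"rx":0,"ry":0,"rz":-0.37,"jaw":1},
  ],
)

```text
clock: 3.35
ee_pos: [0.4527, 0.0067, 0.0766]
eef_rot: [-3.01, -0.885, -0.018]
force: [4.0, 17.7, -2.9]
finger_gap: 0.0132
finger_force: 44.9
```

carry_out(
  motion=[
    {"tx":0,"ty":0,"tz":0,"rx":0,"ry":0,"rz":-0.29,"jaw":1},
    {"tx":0,"ty":0,"tz":0,"rx":0,"ry":0,"rz":-0.29,"jaw":1},
    {"tx":0,"ty":0,"tz":0,"rx":0,"ry":0,"rz":-0.29,"jaw":1},
    {"tx":0,"ty":0,"tz":0,"rx":0,"ry":0,"rz":-0.29,"jaw":1},
    {"tx":0,"ty":0,"tz":0,"rx":0,"ry":0,"rz":-0.29,"jaw":1},
    {"tx":0,"ty":0,"tz":0,"rx":0,"ry":0,"rz":-0.29,"jaw":1},
    {"tx":0,"ty":0,"tz":0,"rx":0,"ry":0,"rz":-0.29,"jaw":1},
    {"tx":0,"ty":0,"tz":0,"rx":0,"ry":0,"rz":-0.29,"jaw":1},
  ],
)

```text
clock: 4.15
ee_pos: [0.4503, 0.0082, 0.0765]
eef_rot: [-2.318, -2.116, -0.017]
force: [-4.0, 21.6, 4.3]
finger_gap: 0.013
finger_force: 46.6
```

```bash
python3 plan.py .452 .1135 .076 -5
```

```text
t 4.15 tcp [0.4503 0.0082 0.0765] yaw_y -5.2 z [ 0.0062  0.0095 -0.9999] q [ 0.5459  0.5862 -0.9132  2.1462  0.702   0.7309 -0.9262] gap 0.012960558893249442 F [-4.0134 21.5503  4.3025]
(0.452, 0.1135, 0.076) t [ 0.3499 -0.0263  0.0051] r [ 0.0017 -0.0032 -0.0012]
```

carry_out(
  motion=[
    {"tx":0.06,"ty":-0.005,"tz":0,"rx":0,"ry":0,"rz":0,"jaw":1},
    {"tx":0.14,"ty":-0.012,"tz":0,"rx":0,"ry":0,"rz":0,"jaw":1},
    {"tx":0.22,"ty":-0.02,"tz":0,"rx":0,"ry":0,"rz":0,"jaw":1},
    {"tx":0.3,"ty":-0.027,"tz":0,"rx":0,"ry":0,"rz":0,"jaw":1},
    {"tx":0.35,"ty":-0.031,"tz":0,"rx":0,"ry":0,"rz":0,"jaw":1},
    {"tx":0.37,"ty":-0.033,"tz":0,"rx":0,"ry":0,"rz":0,"jaw":1},
    {"tx":0.37,"ty":-0.033,"tz":0,"rx":0,"ry":0,"rz":0,"jaw":1},
    {"tx":0.37,"ty":-0.033,"tz":0,"rx":0,"ry":0,"rz":0,"jaw":1},
  ],
)

```text
clock: 4.95
ee_pos: [0.4498, 0.1137, 0.0764]
eef_rot: [2.324, 2.111, 0.003]
force: [-5.8, 1.7, 13.2]
finger_gap: 0.0132
finger_force: 48.5
```

```bash
python3 plan.py .452 .1135 .076 -5
python3 - <<'E'
from h import *
a=cam("side")["img"];b=cam("top")["img"]
A=cv2.resize(a[75:215,150:270],None,fx=3.5,fy=3.5,interpolation=cv2.INTER_CUBIC);B=cv2.resize(b[200:285,95:205],None,fx=3.5,fy=3.5,interpolation=cv2.INTER_CUBIC)
o=np.zeros((490,805,3),np.uint8);o[:A.shape[0],:420]=A;o[:B.shape[0],420:]=B;cv2.imwrite("pics/p1.png",o[:,:800])
E
```

```text
t 4.95 tcp [0.4498 0.1137 0.0764] yaw_y -5.5 z [ 0.0031 -0.0004 -1.    ] q [ 0.2875  0.5951 -0.8851  2.1104  0.692   0.7512 -1.1434] gap 0.013210921285063824 F [-5.7712  1.7039 13.1533]
(0.452, 0.1135, 0.076) t [0.0002 0.0075 0.0013] r [ 0.001   0.     -0.0028]
```

View pics/p1.png

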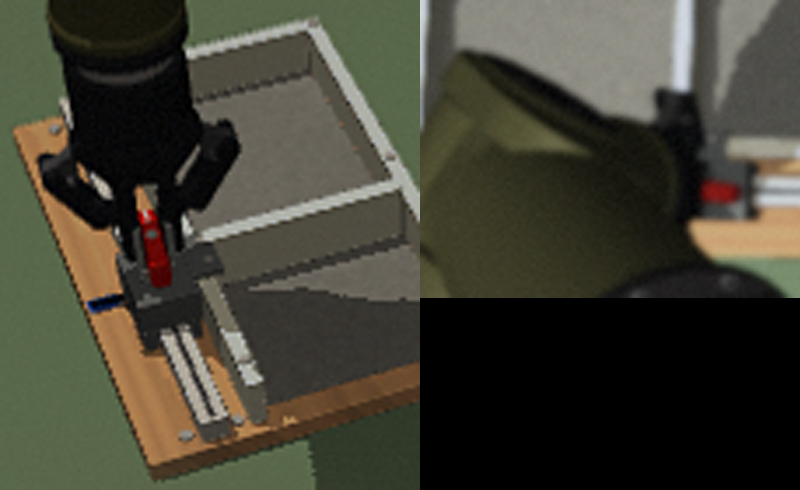

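The pointer stands over the tape at about (118,297) in the left part, perhaps 2–3 mm short of its middle. I'll nudge it and then check enlarged.

carry_out(
  motion=[
    {"tx":0.01,"ty":0,"tz":0,"rx":0,"ry":0,"rz":0,"jaw":1},
    {"tx":0.01,"ty":0,"tz":0,"rx":0,"ry":0,"rz":0,"jaw":1},
    {"tx":0.01,"ty":0,"tz":0,"rx":0,"ry":0,"rz":0,"jaw":1},
  ],
)

```text
clock: 5.35
ee_pos: [0.4497, 0.1158, 0.0764]
eef_rot: [2.324, 2.11, 0.001]
force: [-7.7, -1.1, 14.4]
finger_gap: 0.0133
finger_force: 48.8
```

```bash
python3 plan.py .452 .1135 .076 -5
python3 - <<'E'
from h import *
a=cam("side")["img"];np.save("s.npy",a)
save(a,"p2.png",(168,150,198,172),24)
E
```

```text
t 5.35 tcp [0.4497 0.1158 0.0764] yaw_y -5.5 z [ 0.0025 -0.0014 -1.    ] q [ 0.2815  0.5958 -0.8843  2.1084  0.6916  0.7533 -1.1483] gap 0.013308042803038087 F [-7.7301 -1.142  14.3927]
(0.452, 0.1135, 0.076) t [-0.0071  0.0083  0.0013] r [ 0.0008  0.0004 -0.003 ]
```

View pics/p2.png

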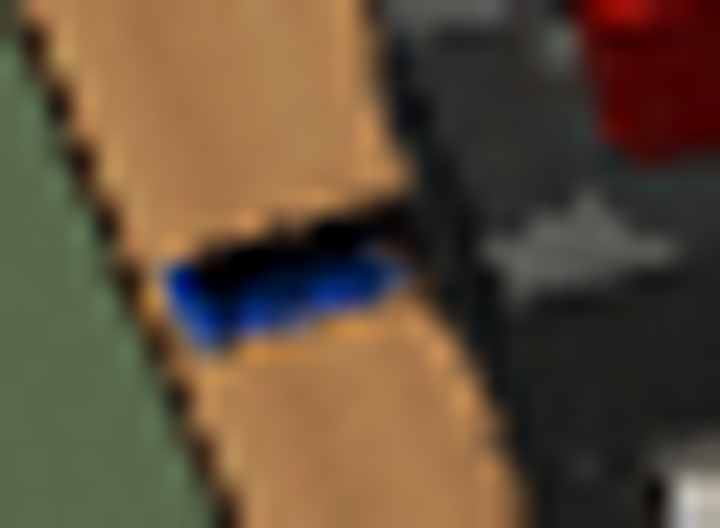

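Run:
```python
from h import *
import pickle
np.set_printoptions(precision=4,suppress=True)
c=pickle.load(open("side0.pkl","rb"))
f=lambda p:np.array(p)/24+[168,150]-.5
print("pointer centreline",planept(c,f([(205,268),(300,240),(390,212)]),.024))
print("tape corners vis",planept(c,f([(165,265),(212,352),(400,275)]),.018))
t0=pickle.load(open("side0.pkl","rb"));g=lambda p:np.array(p)/5+[150,75]-.4
print("orig tape c",planept(c,[g((150,433))],.018),"corners",planept(c,g([(122,430),(130,447),(173,435),(165,420)]),.018),"orig pointer tip",planept(c,[g((195,583))],.024))
```

```text
pointer centreline [[0.4056 0.1385 0.024 ]
 [0.4157 0.1388 0.024 ]
 [0.4253 0.1393 0.024 ]]
tape corners vis [[0.4028 0.1463 0.018 ]
 [0.4039 0.1326 0.018 ]
 [0.4247 0.1362 0.018 ]]
orig tape c [[0.4141 0.1395 0.018 ]] corners [[0.4019 0.1465 0.018 ]
 [0.4024 0.1338 0.018 ]
 [0.4242 0.134  0.018 ]
 [0.4234 0.1454 0.018 ]] orig pointer tip [[0.4062 0.032  0.024 ]]
```

The pointer is at y 0.1387 and the tape middle at 0.1396, so it's within 1 mm. Tightening now.

carry_out(
  motion=[
    {"tx":0,"ty":0.0015,"tz":0,"rx":0,"ry":0,"rz":0.047,"jaw":1},
    {"tx":0,"ty":0.003,"tz":0,"rx":0,"ry":0,"rz":0.093,"jaw":1},
    {"tx":-0.001,"ty":0.0044,"tz":0,"rx":0,"ry":0,"rz":0.14,"jaw":1},
    {"tx":-0.0017,"ty":0.0057,"tz":0,"rx":0,"ry":0,"rz":0.187,"jaw":1},
    {"tx":-0.0026,"ty":0.0069,"tz":0,"rx":0,"ry":0,"rz":0.233,"jaw":1},
    {"tx":-0.0037,"ty":0.0079,"tz":0,"rx":0,"ry":0,"rz":0.28,"jaw":1},
    {"tx":-0.005,"ty":0.0088,"tz":0,"rx":0,"ry":0,"rz":0.327,"jaw":1},
    {"tx":-0.0063,"ty":0.0095,"tz":0,"rx":0,"ry":0,"rz":0.373,"jaw":1},
  ],
)

```text
clock: 6.2
ee_pos: [0.4526, 0.1133, 0.0765]
eef_rot: [3.106, 0.463, 0.004]
force: [-5.6, -0.3, 12.1]
finger_gap: 0.0126
finger_force: 48.4
```

carry_out(
  motion=[
    {"tx":0,"ty":0.0015,"tz":0,"rx":0,"ry":0,"rz":0.047,"jaw":1},
    {"tx":0,"ty":0.003,"tz":0,"rx":0,"ry":0,"rz":0.093,"jaw":1},
    {"tx":-0.001,"ty":0.0044,"tz":0,"rx":0,"ry":0,"rz":0.14,"jaw":1},
    {"tx":-0.0017,"ty":0.0057,"tz":0,"rx":0,"ry":0,"rz":0.187,"jaw":1},
    {"tx":-0.0026,"ty":0.0069,"tz":0,"rx":0,"ry":0,"rz":0.233,"jaw":1},
    {"tx":-0.0037,"ty":0.0079,"tz":0,"rx":0,"ry":0,"rz":0.28,"jaw":1},
    {"tx":-0.0047,"ty":0.0085,"tz":0,"rx":0,"ry":0,"rz":0.315,"jaw":1},
    {"tx":-0.0047,"ty":0.0085,"tz":0,"rx":0,"ry":0,"rz":0.315,"jaw":1},
  ],
)

```text
clock: 7.0
ee_pos: [0.4519, 0.1102, 0.0765]
eef_rot: [2.956, -1.065, 0.004]
force: [-4.1, -1.6, 12.5]
finger_gap: 0.0133
finger_force: 47.9
```

```bash
python3 plan.py .452 .1135 .076 -129
```

```text
t 7.0 tcp [0.4519 0.1102 0.0765] yaw_y -129.6 z [ 0.0022 -0.0008 -1.    ] q [-0.1156  0.4754 -0.2515  2.1112  0.2133  0.5765 -2.782 ] gap 0.013285572164340152 F [-4.0759 -1.5839 12.4899]
(0.452, 0.1135, 0.076) t [-0.0069 -0.0087  0.0016] r [-0.0002 -0.0007 -0.0035]
```

carry_out(
  motion=[
    {"tx":0,"ty":0,"tz":0,"rx":0,"ry":0,"rz":0,"jaw":-1},
    {"tx":0,"ty":0,"tz":0,"rx":0,"ry":0,"rz":0,"jaw":-1},
    {"tx":0,"ty":0,"tz":0,"rx":0,"ry":0,"rz":0,"jaw":-1},
    {"tx":0,"ty":0,"tz":-0.1,"rx":0,"ry":0,"rz":0,"jaw":-1},
    {"tx":0,"ty":0,"tz":-0.25,"rx":0,"ry":0,"rz":0,"jaw":-1},
    {"tx":0,"ty":0,"tz":-0.4,"rx":0,"ry":0,"rz":0,"jaw":-1},
    {"tx":0,"ty":0,"tz":-0.4,"rx":0,"ry":0,"rz":-0.1,"jaw":-1},
    {"tx":0,"ty":0,"tz":-0.4,"rx":0,"ry":0,"rz":-0.15,"jaw":-1},
  ],
)

```text
clock: 7.8
ee_pos: [0.4526, 0.1109, 0.1959]
eef_rot: [-3.083, 0.595, -0.006]
force: [-0.6, -0.1, 0.2]
finger_gap: 0.0853
finger_force: 0.0
```

```bash
python3 plan.py .42 -.15 .22 -65
```

```text
t 7.8 tcp [0.4526 0.1109 0.1959] yaw_y -111.9 z [ 0.0038  0.0005 -1.    ] q [ 0.0002  0.3101 -0.3879  1.957   0.1494  0.8979 -2.4163] gap 0.08529880074010879 F [-0.6013 -0.1239  0.1854]
(0.42, -0.15, 0.22) t [ 0.2231  0.8476 -0.0811] r [-0.0001 -0.0012 -0.2603]
```

carry_out(
  motion=[
    {"tx":0.223,"ty":0.848,"tz":-0.08,"rx":0,"ry":0,"rz":-0.26,"jaw":-1},
    {"tx":0.223,"ty":0.848,"tz":-0.08,"rx":0,"ry":0,"rz":-0.26,"jaw":-1},
    {"tx":0.223,"ty":0.848,"tz":-0.08,"rx":0,"ry":0,"rz":-0.26,"jaw":-1},
    {"tx":0.223,"ty":0.848,"tz":-0.08,"rx":0,"ry":0,"rz":-0.26,"jaw":-1},
    {"tx":0.223,"ty":0.848,"tz":-0.08,"rx":0,"ry":0,"rz":-0.26,"jaw":-1},
    {"tx":0.223,"ty":0.848,"tz":-0.08,"rx":0,"ry":0,"rz":-0.26,"jaw":-1},
    {"tx":0.223,"ty":0.848,"tz":-0.08,"rx":0,"ry":0,"rz":-0.26,"jaw":-1},
    {"tx":0.223,"ty":0.848,"tz":-0.08,"rx":0,"ry":0,"rz":-0.26,"jaw":-1},
  ],
)

```text
clock: 8.6
ee_pos: [0.417, -0.1524, 0.2182]
eef_rot: [3.07, 0.663, -0.0]
force: [-0.1, 0.3, 0.1]
finger_gap: 0.0855
finger_force: 0.0
```

```bash
cat > slabs.py <<'E'
from h import *
import sys
np.set_printoptions(precision=4,suppress=True)
def slabs(cams):
    for n in cams:
        c=cam(n);P=world(c);z=P[...,2];lo,hi=(.008,.022)
        m=((z>lo)&(z<hi)&(c["z_map"]>0)&(P[...,1]<-.03)&(P[...,1]>-.36)&(P[...,0]>.3)&(P[...,0]<.8)).astype(np.uint8)
        m=cv2.morphologyEx(m,cv2.MORPH_OPEN,np.ones((3,3)))
        k,lab,st,_=cv2.connectedComponentsWithStats(m)
        for i in range(1,k):
            if st[i,4]<(150 if n!="wrist" else 600):continue
            q=lab==i;X=P[q];a=cv2.minAreaRect((X[:,:2]*1000).astype(np.float32))
            (w,h),ang=a[1],a[2];L=ang if w>h else ang+90
            print(n,"c",np.round(a[0],1),"size",round(w),round(h),"long axis",round((L+90)%180-90,1),"zmed",round(np.median(X[:,2]),4),"bgr",np.median(c["img"][q],axis=0),"px",st[i,:2]+st[i,2:4]//2)
slabs(sys.argv[1:])
E
python3 slabs.py top wrist; python3 plan.py .42 -.14 .1 -65
```

```text
top c [699.2 -61.7] size 66 44 long axis 19.3 zmed 0.0139 bgr [ 64. 192. 189.] px [251 161]
top c [ 607.  -142.4] size 63 44 long axis 25.4 zmed 0.0139 bgr [200. 197. 190.] px [280 196]
top c [ 589.  -261.9] size 44 65 long axis -26.0 zmed 0.014 bgr [33. 32. 33.] px [326 203]
wrist c [ 585.4 -153.3] size 14 43 long axis -66.2 zmed 0.013 bgr [222. 228. 226.] px [363   9]
wrist c [ 590.4 -261.5] size 44 67 long axis -26.9 zmed 0.0132 bgr [41. 42. 44.] px [475  60]
wrist c [ 423.8 -140.4] size 66 43 long axis 24.9 zmed 0.0131 bgr [ 94. 131. 225.] px [272 173]
wrist c [ 448.8 -242.1] size 45 64 long axis -34.1 zmed 0.0131 bgr [68. 86. 60.] px [376 193]
wrist c [ 340.9 -228.5] size 64 44 long axis 57.9 zmed 0.0131 bgr [  0. 149. 187.] px [316 282]
t 8.7 tcp [ 0.4177 -0.1494  0.2181] yaw_y -65.5 z [ 0.0001  0.0006 -1.    ] q [ 0.6573  0.2584 -0.4685  1.9681  0.1419  0.9467 -1.0244] gap 0.085458155526359 F [0.8676 0.1092 0.3057]
(0.42, -0.14, 0.1) t [ 0.02   -0.0252  0.3937] r [-0.0002 -0.0001 -0.0028]
```

carry_out(
  motion=[
    {"tx":0.025,"ty":-0.021,"tz":0.16,"rx":0,"ry":0,"rz":0,"jaw":-1},
    {"tx":0.025,"ty":-0.021,"tz":0.32,"rx":0,"ry":0,"rz":0,"jaw":-1},
    {"tx":0.025,"ty":-0.021,"tz":0.48,"rx":0,"ry":0,"rz":0,"jaw":-1},
    {"tx":0.025,"ty":-0.021,"tz":0.62,"rx":0,"ry":0,"rz":0,"jaw":-1},
    {"tx":0.025,"ty":-0.021,"tz":0.7,"rx":0,"ry":0,"rz":0,"jaw":-0.5},
    {"tx":0.025,"ty":-0.021,"tz":0.725,"rx":0,"ry":0,"rz":0,"jaw":-0.3},
    {"tx":0.025,"ty":-0.021,"tz":0.725,"rx":0,"ry":0,"rz":0,"jaw":1},
    {"tx":0.025,"ty":-0.021,"tz":0.725,"rx":0,"ry":0,"rz":0,"jaw":1},
  ],
  grip_force=40,
)

```text
clock: 9.5
ee_pos: [0.4227, -0.1405, 0.0016]
eef_rot: [3.069, 0.671, 0.002]
force: [0.9, -0.6, -0.5]
finger_gap: 0.0429
finger_force: 40.8
```

carry_out(
  motion=[
    {"tx":0,"ty":0,"tz":0,"rx":0,"ry":0,"rz":0,"jaw":1},
    {"tx":0,"ty":0,"tz":0,"rx":0,"ry":0,"rz":0,"jaw":1},
    {"tx":0,"ty":0,"tz":-0.1,"rx":0,"ry":0,"rz":0,"jaw":1},
    {"tx":0,"ty":0,"tz":-0.25,"rx":0,"ry":0,"rz":0,"jaw":1},
    {"tx":0,"ty":0,"tz":-0.4,"rx":0,"ry":0,"rz":0,"jaw":1},
    {"tx":0,"ty":0,"tz":-0.45,"rx":0,"ry":0,"rz":0,"jaw":1},
  ],
)

```text
clock: 10.1
ee_pos: [0.4235, -0.1415, 0.14]
eef_rot: [3.066, 0.668, 0.009]
force: [-0.0, -0.4, -1.1]
finger_gap: 0.0431
finger_force: 41.4
```

```bash
python3 - <<'E'
print("target red: mould(-7,28)->", .529-.007, .1688+.028)
E
python3 plan.py .522 .1968 .14 -90 .522 .1968 .019 -90
```

```text
target red: mould(-7,28)-> 0.522 0.1968
t 10.1 tcp [ 0.4235 -0.1415  0.14  ] yaw_y -65.4 z [ 0.0062 -0.0021 -1.    ] q [ 0.6134  0.3661 -0.4666  2.0831  0.2436  0.7369 -1.149 ] gap 0.04314072298722408 F [-0.0317 -0.3822 -1.1367]
(0.522, 0.1968, 0.14) t [ 0.7677 -0.889  -0.0002] r [ 0.0011 -0.0018  0.1366]
(0.522, 0.1968, 0.019) t [ 0.7658 -0.8908  0.4031] r [ 0.0011 -0.0018  0.1366]
```

carry_out(
  motion=[
    {"tx":0.768,"ty":-0.889,"tz":-0.1,"rx":0,"ry":0,"rz":0.137,"jaw":1},
    {"tx":0.768,"ty":-0.889,"tz":-0.1,"rx":0,"ry":0,"rz":0.137,"jaw":1},
    {"tx":0.768,"ty":-0.889,"tz":-0.1,"rx":0,"ry":0,"rz":0.137,"jaw":1},
    {"tx":0.768,"ty":-0.889,"tz":-0.1,"rx":0,"ry":0,"rz":0.137,"jaw":1},
    {"tx":0.768,"ty":-0.889,"tz":-0.1,"rx":0,"ry":0,"rz":0.137,"jaw":1},
    {"tx":0.768,"ty":-0.889,"tz":-0.1,"rx":0,"ry":0,"rz":0.137,"jaw":1},
    {"tx":0.768,"ty":-0.889,"tz":-0.1,"rx":0,"ry":0,"rz":0.137,"jaw":1},
    {"tx":0.768,"ty":-0.889,"tz":-0.1,"rx":0,"ry":0,"rz":0.137,"jaw":1},
  ],
)

```text
clock: 10.9
ee_pos: [0.5206, 0.2042, 0.167]
eef_rot: [-3.137, -0.008, -0.004]
force: [-0.4, -0.4, -1.8]
finger_gap: 0.0431
finger_force: 41.4
```

```bash
python3 plan.py .522 .1968 .14 -90 .522 .1968 .019 -90
python3 - <<'E'
from h import *
np.set_printoptions(precision=4,suppress=True)
for n in("wrist","top"):
    c=cam(n);P=world(c);z=P[...,2];v=c["z_map"]>0
    if n=="wrist":save(c["img"],"w2.png")
    X=P[v];W=X[(X[:,2]>.05)&(X[:,2]<.072)&(X[:,0]>.43)&(X[:,0]<.68)&(X[:,1]>.1)&(X[:,1]<.36)]
    F=X[(X[:,2]>.012)&(X[:,2]<.022)&(X[:,0]>.46)&(X[:,0]<.66)&(X[:,1]>.14)&(X[:,1]<.34)]
    b=lambda A,lo,hi,i,j:[(round(float(k),3),np.round(np.percentile(A[(A[:,i]>k)&(A[:,i]<k+.01),j],[1,99]),4)) for k in np.arange(lo,hi,.03) if ((A[:,i]>k)&(A[:,i]<k+.01)).sum()>20]
    print(n,"wallz",np.percentile(W[:,2],[5,50,95]) if len(W) else 0,"floor z",np.median(F[:,2]) if len(F) else 0)
    print(" floor x extents by y",b(F,.15,.33,1,0));print(" floor y ext by x",b(F,.49,.64,0,1))
    W1=W[(W[:,0]>.6)];print(" far wall x",np.percentile(W1[:,0],[2,98]) if len(W1) else 0)
    W2=W[(W[:,0]>.5)&(W[:,0]<.6)&(W[:,1]<.2)];print(" bulkhead top y",np.percentile(W2[:,1],[2,98]) if len(W2) else 0)
    W2=W[(W[:,0]<.5)&(W[:,0]>.46)&(W[:,1]>.18)];print(" near wall x",np.percentile(W2[:,0],[2,98]) if len(W2) else 0)
    W2=W[(W[:,0]>.5)&(W[:,0]<.6)&(W[:,1]>.3)];print(" end wall y",np.percentile(W2[:,1],[2,98]) if len(W2) else 0)
E
```

```text
t 10.9 tcp [0.5206 0.2042 0.167 ] yaw_y -89.7 z [ 0.0026  0.0051 -1.    ] q [-0.1614  0.4781 -0.3814  1.7721  0.2117  0.9273 -2.1963] gap 0.04305644610649679 F [-0.4234 -0.444  -1.8149]
(0.522, 0.1968, 0.14) t [0.0042 0.0252 0.09  ] r [-0.0016 -0.0008  0.0017]
(0.522, 0.1968, 0.019) t [0.0031 0.0273 0.4934] r [-0.0016 -0.0008  0.0017]
wrist wallz [0.053  0.0573 0.0656] floor z 0.017686038116321356
 floor x extents by y [(0.15, array([0.489 , 0.6364])), (0.18, array([0.5139, 0.6363])), (0.21, array([0.5148, 0.6361])), (0.24, array([0.5033, 0.636 ])), (0.27, array([0.4874, 0.6359])), (0.3, array([0.4872, 0.6357]))]
 floor y ext by x [(0.49, array([0.1408, 0.3281])), (0.52, array([0.1419, 0.3279])), (0.55, array([0.1416, 0.3282])), (0.58, array([0.1417, 0.3282])), (0.61, array([0.1413, 0.3285]))]
 far wall x [0.6031 0.6483]
 bulkhead top y [0.1286 0.1404]
 near wall x [0.4751 0.498 ]
 end wall y [0.3279 0.3397]
top wallz [0.0532 0.0594 0.0679] floor z 0.018427519738217435
 floor x extents by y [(0.15, array([0.462 , 0.6342])), (0.18, array([0.4626, 0.6338])), (0.21, array([0.4643, 0.6353])), (0.24, array([0.461 , 0.6335])), (0.27, array([0.4602, 0.6355])), (0.3, array([0.4621, 0.635 ]))]
 floor y ext by x [(0.49, array([0.1553, 0.3271])), (0.52, array([0.1527, 0.2178])), (0.55, array([0.1549, 0.2327])), (0.58, array([0.1535, 0.297 ])), (0.61, array([0.156 , 0.3298]))]
 far wall x [0.6043 0.6475]
 bulkhead top y [0.1266 0.1391]
 near wall x [0.4733 0.4911]
 end wall y 0
```

View pics/w2.png

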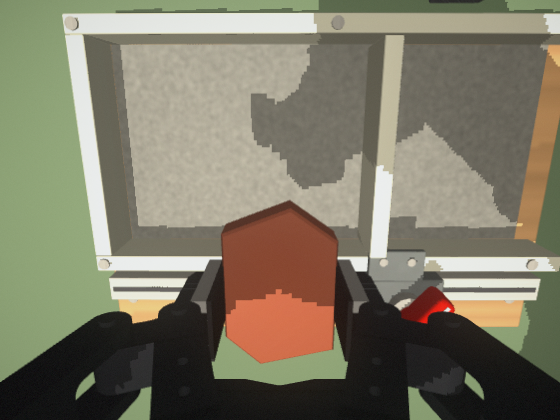

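The red slab is held between the pads (centre about (280,280)) and the cavity is clear.

carry_out(
  motion=[
    {"tx":0.011,"ty":0.03,"tz":0.12,"rx":-0.0016,"ry":0,"rz":0,"jaw":1},
    {"tx":0.011,"ty":0.03,"tz":0.24,"rx":-0.0016,"ry":0,"rz":0,"jaw":1},
    {"tx":0.011,"ty":0.03,"tz":0.36,"rx":-0.0016,"ry":0,"rz":0,"jaw":1},
    {"tx":0.011,"ty":0.03,"tz":0.45,"rx":-0.0016,"ry":0,"rz":0,"jaw":1},
    {"tx":0.011,"ty":0.03,"tz":0.491,"rx":-0.0016,"ry":0,"rz":0,"jaw":1},
    {"tx":0.011,"ty":0.03,"tz":0.491,"rx":-0.0016,"ry":0,"rz":0,"jaw":1},
    {"tx":0.011,"ty":0.03,"tz":0.491,"rx":-0.0016,"ry":0,"rz":0,"jaw":-0.4},
    {"tx":0.011,"ty":0.03,"tz":0.491,"rx":-0.0016,"ry":0,"rz":0,"jaw":-0.4},
  ],
)

```text
clock: 11.8
ee_pos: [0.5245, 0.1895, 0.0202]
eef_rot: [3.14, -0.001, 0.005]
force: [-0.9, 6.0, 3.4]
finger_gap: 0.0597
finger_force: 3.1
```

carry_out(
  motion=[
    {"tx":0,"ty":0,"tz":0,"rx":0,"ry":0,"rz":0,"jaw":-0.4},
    {"tx":0,"ty":0,"tz":-0.1,"rx":0,"ry":0,"rz":0,"jaw":-0.4},
    {"tx":0,"ty":0,"tz":-0.25,"rx":0,"ry":0,"rz":0,"jaw":-0.4},
    {"tx":0,"ty":0,"tz":-0.4,"rx":0,"ry":0,"rz":0,"jaw":-1},
    {"tx":0,"ty":0,"tz":-0.5,"rx":0,"ry":0,"rz":0,"jaw":-1},
    {"tx":0,"ty":0.15,"tz":-0.6,"rx":0,"ry":0,"rz":0,"jaw":-1},
    {"tx":0,"ty":0.32,"tz":-0.65,"rx":0,"ry":0,"rz":0,"jaw":-1},
    {"tx":0,"ty":0.48,"tz":-0.65,"rx":0,"ry":0,"rz":0,"jaw":-1},
  ],
)

```text
clock: 12.6
ee_pos: [0.5239, 0.0478, 0.2171]
eef_rot: [3.136, -0.002, 0.008]
force: [1.0, -0.1, -0.9]
finger_gap: 0.0856
finger_force: 0.0
```

```bash
python3 plan.py .445 -.23 .2 -124; python3 slabs.py top wrist
```

```text
t 12.6 tcp [0.5239 0.0478 0.2171] yaw_y -90.1 z [ 0.0051 -0.0052 -1.    ] q [ 0.1283  0.3762 -0.3818  1.7843  0.1699  1.0086 -1.8915] gap 0.08560348312189081 F [ 0.9965 -0.0632 -0.8685]
(0.445, -0.23, 0.2) t [-0.2623  0.9259  0.0606] r [ 0.0011 -0.0021  0.1886]
top c [699.5 -61.6] size 66 44 long axis 19.3 zmed 0.0139 bgr [ 45. 131. 161.] px [250 161]
top c [ 606.2 -142.8] size 65 44 long axis 25.5 zmed 0.014 bgr [198.5 199.  193. ] px [280 196]
top c [ 588.8 -262.2] size 44 65 long axis -27.6 zmed 0.014 bgr [60. 59. 60.] px [326 203]
top c [ 446.2 -242.7] size 44 64 long axis -32.9 zmed 0.014 bgr [101.  119.   84.5] px [318 258]
top c [ 339.8 -228.8] size 60 44 long axis 55.1 zmed 0.0143 bgr [ 80. 216. 210.] px [312 300]
wrist c [675.5 -64.2] size 39 13 long axis 89.2 zmed 0.013 bgr [  0. 135. 170.] px [391   9]
wrist c [ 608.9 -141.8] size 67 45 long axis 25.5 zmed 0.0132 bgr [133. 154. 169.] px [472  89]
wrist c [ 447.8 -240.9] size 46 63 long axis -34.0 zmed 0.0132 bgr [ 80. 103.  66.] px [538 253]
wrist c [ 352.1 -222.6] size 36 30 long axis 57.3 zmed 0.0133 bgr [  0. 199. 210.] px [516 334]
```

```bash
python3 plan.py .607 -.142 .14 -64.5
```

```text
t 12.7 tcp [0.5232 0.0395 0.2152] yaw_y -90.8 z [ 0.0013 -0.0107 -0.9999] q [ 0.1345  0.3777 -0.3737  1.787   0.1725  1.0086 -1.8926] gap 0.0856129793714927 F [ 0.5657  0.2527 -0.6623]
(0.607, -0.142, 0.14) t [0.2873 0.5984 0.2575] r [ 0.0034  0.0003 -0.1462]
```

carry_out(
  motion=[
    {"tx":0.28,"ty":0.598,"tz":0.257,"rx":0.0034,"ry":0,"rz":-0.146,"jaw":-1},
    {"tx":0.28,"ty":0.598,"tz":0.257,"rx":0.0034,"ry":0,"rz":-0.146,"jaw":-1},
    {"tx":0.28,"ty":0.598,"tz":0.257,"rx":0.0034,"ry":0,"rz":-0.146,"jaw":-1},
    {"tx":0.28,"ty":0.598,"tz":0.257,"rx":0.0034,"ry":0,"rz":-0.146,"jaw":-1},
    {"tx":0.28,"ty":0.598,"tz":0.257,"rx":0.0034,"ry":0,"rz":-0.146,"jaw":-1},
    {"tx":0.28,"ty":0.598,"tz":0.257,"rx":0.0034,"ry":0,"rz":-0.146,"jaw":-1},
    {"tx":0.28,"ty":0.598,"tz":0.257,"rx":0.0034,"ry":0,"rz":-0.146,"jaw":-1},
    {"tx":0.28,"ty":0.598,"tz":0.257,"rx":0.0034,"ry":0,"rz":-0.146,"jaw":-1},
  ],
)

```text
clock: 13.5
ee_pos: [0.6071, -0.1277, 0.1389]
eef_rot: [-3.053, -0.715, -0.0]
force: [0.3, -0.2, 0.4]
finger_gap: 0.0854
finger_force: 0.0
```

```bash
python3 plan.py .607 -.142 .0015 -64.5; python3 slabs.py wrist; python3 plan.py .607 -.142 .0015 -64.5
```

```text
t 13.5 tcp [ 0.6071 -0.1277  0.1389] yaw_y -63.6 z [-0.0012  0.0059 -1.    ] q [ 0.4396  0.6062 -0.4438  1.6347  0.2941  0.9697 -1.2135] gap 0.08538801827749834 F [ 0.3326 -0.2043  0.398 ]
(0.607, -0.142, 0.0015) t [-0.0222  0.0452  0.4578] r [-0.0018 -0.0005  0.0048]
wrist c [699.  -62.5] size 60 44 long axis 19.4 zmed 0.0132 bgr [  0. 227. 225.] px [254  46]
wrist c [ 768.5 -211. ] size 7 65 long axis -11.1 zmed 0.016 bgr [41. 50. 60.] px [503  52]
wrist c [ 719.8 -168.9] size 87 6 long axis 77.4 zmed 0.0101 bgr [ 70.  85. 100.] px [403  87]
wrist c [ 610.  -142.2] size 66 44 long axis 26.0 zmed 0.0131 bgr [225. 232. 229.] px [298 209]
wrist c [ 609.1 -268.4] size 46 20 long axis 80.7 zmed 0.0131 bgr [38. 41. 44.] px [435 280]
t 13.55 tcp [ 0.6072 -0.1277  0.1389] yaw_y -63.6 z [-0.0011  0.0056 -1.    ] q [ 0.4393  0.6063 -0.4436  1.6346  0.2943  0.9696 -1.2134] gap 0.08571755807668954 F [-0.437  -0.686  -0.7434]
(0.607, -0.142, 0.0015) t [-0.0224  0.0447  0.4577] r [-0.0017 -0.0004  0.0049]
```

carry_out(
  motion=[
    {"tx":-0.019,"ty":0.046,"tz":0.12,"rx":-0.0017,"ry":0,"rz":0,"jaw":-1},
    {"tx":-0.019,"ty":0.046,"tz":0.26,"rx":-0.0017,"ry":0,"rz":0,"jaw":-1},
    {"tx":-0.019,"ty":0.046,"tz":0.38,"rx":-0.0017,"ry":0,"rz":0,"jaw":-1},
    {"tx":-0.019,"ty":0.046,"tz":0.44,"rx":-0.0017,"ry":0,"rz":0,"jaw":-0.5},
    {"tx":-0.019,"ty":0.046,"tz":0.457,"rx":-0.0017,"ry":0,"rz":0,"jaw":-0.3},
    {"tx":-0.019,"ty":0.046,"tz":0.457,"rx":-0.0017,"ry":0,"rz":0,"jaw":1},
    {"tx":-0.019,"ty":0.046,"tz":0.457,"rx":-0.0017,"ry":0,"rz":0,"jaw":1},
    {"tx":-0.019,"ty":0.046,"tz":0.457,"rx":-0.0017,"ry":0,"rz":0,"jaw":1},
  ],
)

```text
clock: 14.35
ee_pos: [0.6088, -0.1439, 0.002]
eef_rot: [3.059, 0.713, 0.004]
force: [0.1, 0.4, -0.7]
finger_gap: 0.043
finger_force: 41.3
```

carry_out(
  motion=[
    {"tx":0,"ty":0,"tz":0,"rx":0,"ry":0,"rz":0,"jaw":1},
    {"tx":0,"ty":0,"tz":-0.1,"rx":0,"ry":0,"rz":0,"jaw":1},
    {"tx":0,"ty":0,"tz":-0.25,"rx":0,"ry":0,"rz":0,"jaw":1},
    {"tx":0,"ty":0,"tz":-0.4,"rx":0,"ry":0,"rz":0,"jaw":1},
    {"tx":0,"ty":0,"tz":-0.5,"rx":0,"ry":0,"rz":0,"jaw":1},
    {"tx":0,"ty":0,"tz":-0.5,"rx":0,"ry":0,"rz":0,"jaw":1},
  ],
)

```text
clock: 14.95
ee_pos: [0.6107, -0.1443, 0.1561]
eef_rot: [3.056, 0.712, 0.013]
force: [1.3, 0.3, -1.1]
finger_gap: 0.0427
finger_force: 41.4
```

```bash
python3 plan.py .5965 .196 .14 -90
```

```text
t 14.95 tcp [ 0.6107 -0.1443  0.1561] yaw_y -63.8 z [ 0.0091 -0.0014 -1.    ] q [ 0.464   0.5932 -0.4492  1.6059  0.2932  1.0005 -1.1888] gap 0.042663839304665434 F [ 1.2781  0.3358 -1.1034]
(0.5965, 0.196, 0.14) t [ 0.4583 -1.0388  0.0517] r [ 0.0011 -0.0027  0.1456]
```

carry_out(
  motion=[
    {"tx":0.458,"ty":-1,"tz":0,"rx":0,"ry":0,"rz":0.146,"jaw":1},
    {"tx":0.458,"ty":-1,"tz":0,"rx":0,"ry":0,"rz":0.146,"jaw":1},
    {"tx":0.458,"ty":-1,"tz":0,"rx":0,"ry":0,"rz":0.146,"jaw":1},
    {"tx":0.458,"ty":-1,"tz":0,"rx":0,"ry":0,"rz":0.146,"jaw":1},
    {"tx":0.458,"ty":-1,"tz":0,"rx":0,"ry":0,"rz":0.146,"jaw":1},
    {"tx":0.458,"ty":-1,"tz":0,"rx":0,"ry":0,"rz":0.146,"jaw":1},
    {"tx":0.458,"ty":-1,"tz":0,"rx":0,"ry":0,"rz":0.146,"jaw":1},
    {"tx":0.458,"ty":-1,"tz":0,"rx":0,"ry":0,"rz":0.146,"jaw":1},
  ],
)

```text
clock: 15.75
ee_pos: [0.5967, 0.193, 0.1501]
eef_rot: [-3.137, -0.012, 0.002]
force: [-0.7, 0.2, -0.9]
finger_gap: 0.0431
finger_force: 41.4
```

carry_out(
  motion=[
    {"tx":0,"ty":0,"tz":0,"rx":0,"ry":0,"rz":0,"jaw":1},
    {"tx":0,"ty":0,"tz":0,"rx":0,"ry":0,"rz":0,"jaw":1},
  ],
)

```text
clock: 15.95
ee_pos: [0.5986, 0.1838, 0.1501]
eef_rot: [3.141, -0.004, -0.001]
force: [0.4, -0.3, -1.5]
finger_gap: 0.0428
finger_force: 41.4
```

```bash
cat > mould.py <<'E'
from h import *
np.set_printoptions(precision=4,suppress=True)
c=cam("wrist");P=world(c);z=P[...,2]
m=((z>.026)&(z<.037)&(P[...,0]>.484)&(P[...,0]<.64)&(P[...,1]>.139)&(P[...,1]<.33)&(c["z_map"]>0)).astype(np.uint8)
m=cv2.morphologyEx(m,cv2.MORPH_OPEN,np.ones((5,5)))
k,lab,st,_=cv2.connectedComponentsWithStats(m)
for i in range(1,k):
    if st[i,4]<300:continue
    q=lab==i;X=P[q];print("in mould",cv2.minAreaRect((X[:,:2]*1000).astype(np.float32)),"z",np.percentile(X[:,2],[3,50,97]),np.median(c["img"][q],axis=0))
E
python3 mould.py; python3 plan.py .5965 .196 .14 -90 .5965 .196 .0205 -90
```

```text
in mould ((561.32666015625, 328.7198791503906), (85.36866760253906, 2.0745720863342285), 0.1858968287706375) z [0.0266 0.0318 0.0364] [76. 89. 92.]
t 16.0 tcp [0.5988 0.1836 0.1502] yaw_y -90.2 z [-0.0005 -0.0009 -1.    ] q [-0.1434  0.5871 -0.3193  1.6075  0.2115  0.9819 -2.105 ] gap 0.04291199060793702 F [ 0.2591 -0.3409 -0.8821]
(0.5965, 0.196, 0.14) t [-0.0077 -0.0415  0.0339] r [ 0.0003  0.0002 -0.0011]
(0.5965, 0.196, 0.0205) t [-0.0074 -0.0418  0.4323] r [ 0.0003  0.0002 -0.0011]
```

carry_out(
  motion=[
    {"tx":-0.005,"ty":-0.042,"tz":0,"rx":0,"ry":0,"rz":0,"jaw":1},
    {"tx":-0.005,"ty":-0.042,"tz":0.12,"rx":0,"ry":0,"rz":0,"jaw":1},
    {"tx":-0.005,"ty":-0.042,"tz":0.26,"rx":0,"ry":0,"rz":0,"jaw":1},
    {"tx":-0.005,"ty":-0.042,"tz":0.38,"rx":0,"ry":0,"rz":0,"jaw":1},
    {"tx":-0.005,"ty":-0.042,"tz":0.431,"rx":0,"ry":0,"rz":0,"jaw":1},
    {"tx":-0.005,"ty":-0.042,"tz":0.433,"rx":0,"ry":0,"rz":0,"jaw":1},
    {"tx":-0.005,"ty":-0.042,"tz":0.433,"rx":0,"ry":0,"rz":0,"jaw":-0.4},
    {"tx":-0.005,"ty":-0.042,"tz":0.433,"rx":0,"ry":0,"rz":0,"jaw":-0.4},
  ],
)

```text
clock: 16.8
ee_pos: [0.598, 0.1989, 0.0219]
eef_rot: [-3.14, 0.002, -0.003]
force: [-0.7, -0.5, -0.0]
finger_gap: 0.0595
finger_force: 0.0
```

carry_out(
  motion=[
    {"tx":0,"ty":0,"tz":0,"rx":0,"ry":0,"rz":0,"jaw":-0.4},
    {"tx":0,"ty":0,"tz":-0.12,"rx":0,"ry":0,"rz":0,"jaw":-0.4},
    {"tx":0,"ty":0,"tz":-0.28,"rx":0,"ry":0,"rz":0,"jaw":-0.4},
    {"tx":-0.15,"ty":0,"tz":-0.42,"rx":0,"ry":0,"rz":0,"jaw":-1},
    {"tx":-0.3,"ty":0,"tz":-0.55,"rx":0,"ry":0,"rz":0,"jaw":-1},
    {"tx":-0.4,"ty":0,"tz":-0.65,"rx":0,"ry":0,"rz":0,"jaw":-1},
    {"tx":-0.4,"ty":0,"tz":-0.65,"rx":0,"ry":0,"rz":0,"jaw":-1},
    {"tx":-0.4,"ty":0,"tz":-0.65,"rx":0,"ry":0,"rz":0,"jaw":-1},
  ],
)

```text
clock: 17.6
ee_pos: [0.477, 0.199, 0.2183]
eef_rot: [-3.14, -0.0, -0.007]
force: [0.2, -0.2, 0.5]
finger_gap: 0.0852
finger_force: 0.0
```

```bash
python3 mould.py; python3 plan.py .445 -.07 .2 -115
```

```text
in mould ((599.0364379882812, 197.5577850341797), (44.245975494384766, 64.53062438964844), 89.39056396484375) z [0.0297 0.0312 0.0326] [207. 210. 207.]
in mould ((525.4266357421875, 186.08131408691406), (43.64875411987305, 64.87864685058594), 89.85547637939453) z [0.0296 0.031  0.0324] [ 82. 113. 200.]
t 17.65 tcp [0.4778 0.1984 0.2167] yaw_y -90.0 z [ 0.003   0.0011 -1.    ] q [-0.182   0.3625 -0.3623  1.8049  0.1508  0.998  -2.1759] gap 0.08537880229853352 F [ 1.0016  0.71   -0.2592]
(0.445, -0.07, 0.2) t [-0.1088  0.8949  0.0544] r [-0.0005 -0.0009  0.1386]
```

carry_out(
  motion=[
    {"tx":-0.109,"ty":0.895,"tz":0.05,"rx":0,"ry":0,"rz":0.139,"jaw":-1},
    {"tx":-0.109,"ty":0.895,"tz":0.05,"rx":0,"ry":0,"rz":0.139,"jaw":-1},
    {"tx":-0.109,"ty":0.895,"tz":0.05,"rx":0,"ry":0,"rz":0.139,"jaw":-1},
    {"tx":-0.109,"ty":0.895,"tz":0.05,"rx":0,"ry":0,"rz":0.139,"jaw":-1},
    {"tx":-0.109,"ty":0.895,"tz":0.05,"rx":0,"ry":0,"rz":0.139,"jaw":-1},
    {"tx":-0.109,"ty":0.895,"tz":0.05,"rx":0,"ry":0,"rz":0.139,"jaw":-1},
    {"tx":-0.109,"ty":0.895,"tz":0.05,"rx":0,"ry":0,"rz":0.139,"jaw":-1},
  ],
)

```text
clock: 18.35
ee_pos: [0.4438, -0.0748, 0.1988]
eef_rot: [3.063, -0.693, -0.004]
force: [-0.5, 0.7, 0.6]
finger_gap: 0.0853
finger_force: 0.0
```

carry_out(
  motion=[
    {"tx":0.242,"ty":0.52,"tz":0.1,"rx":0,"ry":0,"rz":0.047,"jaw":-1},
    {"tx":0.242,"ty":0.52,"tz":0.1,"rx":0,"ry":0,"rz":0.047,"jaw":-1},
    {"tx":0.242,"ty":0.52,"tz":0.1,"rx":0,"ry":0,"rz":0.047,"jaw":-1},
    {"tx":0.242,"ty":0.52,"tz":0.1,"rx":0,"ry":0,"rz":0.047,"jaw":-1},
    {"tx":0.242,"ty":0.52,"tz":0.1,"rx":0,"ry":0,"rz":0.047,"jaw":-1},
    {"tx":0.242,"ty":0.52,"tz":0.1,"rx":0,"ry":0,"rz":0.047,"jaw":-1},
    {"tx":0.242,"ty":0.52,"tz":0.1,"rx":0,"ry":0,"rz":0.047,"jaw":-1},
  ],
)

```text
clock: 19.05
ee_pos: [0.4445, -0.2405, 0.1699]
eef_rot: [-3.008, 0.902, 0.002]
force: [0.3, -0.7, -0.4]
finger_gap: 0.0853
finger_force: 0.0
```

```bash
python3 slabs.py wrist; python3 plan.py .447 -.242 .0015 -123.5
```

```text
wrist c [ 582.6 -257.4] size 45 48 long axis -27.5 zmed 0.0131 bgr [68. 71. 73.] px [196  34]
wrist c [ 448.7 -242.9] size 44 63 long axis -34.5 zmed 0.013 bgr [66. 83. 58.] px [279 190]
wrist c [ 341.  -229.1] size 64 45 long axis 57.4 zmed 0.013 bgr [  0. 145. 183.] px [333 295]
t 19.1 tcp [ 0.4445 -0.2405  0.1702] yaw_y -123.4 z [-0.0003  0.0014 -1.    ] q [ 0.5074  0.3843 -0.0825  1.9006  0.0393  0.8591 -1.7483] gap 0.08526684390105563 F [ 0.8746 -0.4409  1.5563]
(0.447, -0.242, 0.0015) t [0.0103 0.0002 0.5623] r [-0.0003  0.0003  0.0006]
```

carry_out(
  motion=[
    {"tx":0.011,"ty":0.001,"tz":0.15,"rx":0,"ry":0,"rz":0,"jaw":-1},
    {"tx":0.011,"ty":0.001,"tz":0.31,"rx":0,"ry":0,"rz":0,"jaw":-1},
    {"tx":0.011,"ty":0.001,"tz":0.45,"rx":0,"ry":0,"rz":0,"jaw":-1},
    {"tx":0.011,"ty":0.001,"tz":0.54,"rx":0,"ry":0,"rz":0,"jaw":-0.5},
    {"tx":0.011,"ty":0.001,"tz":0.562,"rx":0,"ry":0,"rz":0,"jaw":-0.3},
    {"tx":0.011,"ty":0.001,"tz":0.562,"rx":0,"ry":0,"rz":0,"jaw":1},
    {"tx":0.011,"ty":0.001,"tz":0.562,"rx":0,"ry":0,"rz":0,"jaw":1},
    {"tx":0.011,"ty":0.001,"tz":0.562,"rx":0,"ry":0,"rz":0,"jaw":1},
  ],
)

```text
clock: 19.9
ee_pos: [0.4475, -0.2444, 0.0035]
eef_rot: [-3.008, 0.906, -0.004]
force: [0.3, 0.2, -1.3]
finger_gap: 0.0426
finger_force: 41.5
```

carry_out(
  motion=[
    {"tx":0,"ty":0,"tz":0,"rx":0,"ry":0,"rz":0,"jaw":1},
    {"tx":0,"ty":0,"tz":-0.1,"rx":0,"ry":0,"rz":0,"jaw":1},
    {"tx":0,"ty":0,"tz":-0.25,"rx":0,"ry":0,"rz":0,"jaw":1},
    {"tx":0,"ty":0,"tz":-0.4,"rx":0,"ry":0,"rz":0,"jaw":1},
    {"tx":0,"ty":0,"tz":-0.5,"rx":0,"ry":0,"rz":0,"jaw":1},
    {"tx":0,"ty":0,"tz":-0.5,"rx":0,"ry":0,"rz":0,"jaw":1},
    {"tx":0,"ty":0,"tz":-0.5,"rx":0,"ry":0,"rz":0,"jaw":1},
  ],
)

```text
clock: 20.6
ee_pos: [0.4465, -0.2444, 0.1529]
eef_rot: [3.008, -0.907, 0.003]
force: [-0.5, -0.0, -0.8]
finger_gap: 0.0425
finger_force: 41.5
```

```bash
python3 plan.py .485 0 .15 -100 .5245 .270 .15 -90
```

```text
t 20.6 tcp [ 0.4465 -0.2444  0.1529] yaw_y -123.5 z [ 0.0021 -0.0007 -1.    ] q [ 0.5119  0.4091 -0.0832  1.9173  0.0451  0.8148 -1.7517] gap 0.042525171866046235 F [-0.4989 -0.0384 -0.8108]
(0.485, 0.0, 0.15) t [-0.3433 -0.7498  0.0094] r [-0.     -0.0007 -0.1308]
(0.5245, 0.27, 0.15) t [-0.7309 -1.5727  0.0091] r [ 0.     -0.0007 -0.1864]
```

carry_out(
  motion=[
    {"tx":-0.343,"ty":-0.75,"tz":0,"rx":0,"ry":0,"rz":-0.131,"jaw":1},
    {"tx":-0.343,"ty":-0.75,"tz":0,"rx":0,"ry":0,"rz":-0.131,"jaw":1},
    {"tx":-0.343,"ty":-0.75,"tz":0,"rx":0,"ry":0,"rz":-0.131,"jaw":1},
    {"tx":-0.343,"ty":-0.75,"tz":0,"rx":0,"ry":0,"rz":-0.131,"jaw":1},
    {"tx":-0.343,"ty":-0.75,"tz":0,"rx":0,"ry":0,"rz":-0.131,"jaw":1},
    {"tx":-0.343,"ty":-0.75,"tz":0,"rx":0,"ry":0,"rz":-0.131,"jaw":1},
  ],
)

```text
clock: 21.2
ee_pos: [0.4849, 0.0083, 0.151]
eef_rot: [-3.127, 0.255, 0.002]
force: [-1.3, -0.4, -0.9]
finger_gap: 0.0427
finger_force: 41.5
```

carry_out(
  motion=[
    {"tx":-0.027,"ty":-0.909,"tz":0,"rx":0,"ry":0,"rz":-0.056,"jaw":1},
    {"tx":-0.027,"ty":-0.909,"tz":0,"rx":0,"ry":0,"rz":-0.056,"jaw":1},
    {"tx":-0.027,"ty":-0.909,"tz":0,"rx":0,"ry":0,"rz":-0.056,"jaw":1},
    {"tx":-0.027,"ty":-0.909,"tz":0,"rx":0,"ry":0,"rz":-0.056,"jaw":1},
    {"tx":-0.027,"ty":-0.909,"tz":0,"rx":0,"ry":0,"rz":-0.056,"jaw":1},
    {"tx":-0.027,"ty":-0.909,"tz":0,"rx":0,"ry":0,"rz":-0.056,"jaw":1},
    {"tx":-0.027,"ty":-0.909,"tz":0,"rx":0,"ry":0,"rz":-0.056,"jaw":1},
    {"tx":-0.027,"ty":-0.909,"tz":0,"rx":0,"ry":0,"rz":-0.056,"jaw":1},
  ],
)

```text
clock: 22.0
ee_pos: [0.5232, 0.2696, 0.1504]
eef_rot: [3.14, 0.005, -0.004]
force: [0.7, -0.4, -0.2]
finger_gap: 0.0426
finger_force: 41.6
```

```bash
sleep 0; python3 plan.py .5245 .27 .0225 -90
```

```text
t 22.0 tcp [0.5232 0.2696 0.1504] yaw_y -89.8 z [-0.0028 -0.0013 -1.    ] q [-0.3342  0.5321 -0.2864  1.7096  0.1793  0.9287 -2.2587] gap 0.04260143666823786 F [ 0.6774 -0.4036 -0.2354]
(0.5245, 0.27, 0.0225) t [ 0.0056 -0.0018  0.4264] r [0.0004 0.0009 0.0011]
```

carry_out(
  motion=[
    {"tx":0.005,"ty":-0.002,"tz":0.13,"rx":0,"ry":0,"rz":0,"jaw":1},
    {"tx":0.005,"ty":-0.002,"tz":0.26,"rx":0,"ry":0,"rz":0,"jaw":1},
    {"tx":0.005,"ty":-0.002,"tz":0.38,"rx":0,"ry":0,"rz":0,"jaw":1},
    {"tx":0.005,"ty":-0.002,"tz":0.431,"rx":0,"ry":0,"rz":0,"jaw":1},
    {"tx":0.005,"ty":-0.002,"tz":0.431,"rx":0,"ry":0,"rz":0,"jaw":1},
    {"tx":0.005,"ty":-0.002,"tz":0.431,"rx":0,"ry":0,"rz":0,"jaw":1},
    {"tx":0.005,"ty":-0.002,"tz":0.431,"rx":0,"ry":0,"rz":0,"jaw":-0.4},
    {"tx":0.005,"ty":-0.002,"tz":0.431,"rx":0,"ry":0,"rz":0,"jaw":-0.4},
  ],
)

```text
clock: 22.8
ee_pos: [0.526, 0.2704, 0.0234]
eef_rot: [-3.141, -0.002, -0.001]
force: [0.2, -1.1, 0.7]
finger_gap: 0.06
finger_force: 0.0
```

carry_out(
  motion=[
    {"tx":0,"ty":0,"tz":0,"rx":0,"ry":0,"rz":0,"jaw":-0.4},
    {"tx":0,"ty":0,"tz":-0.12,"rx":0,"ry":0,"rz":0,"jaw":-0.4},
    {"tx":0,"ty":0,"tz":-0.28,"rx":0,"ry":0,"rz":0,"jaw":-0.4},
    {"tx":0,"ty":0.12,"tz":-0.42,"rx":0,"ry":0,"rz":0,"jaw":-1},
    {"tx":-0.1,"ty":0.24,"tz":-0.5,"rx":0,"ry":0,"rz":0,"jaw":-1},
    {"tx":-0.1,"ty":0.3,"tz":-0.6,"rx":0,"ry":0,"rz":0,"jaw":-1},
    {"tx":-0.1,"ty":0.3,"tz":-0.6,"rx":0,"ry":0,"rz":0,"jaw":-1},
    {"tx":-0.1,"ty":0.3,"tz":-0.6,"rx":0,"ry":0,"rz":0,"jaw":-1},
  ],
)

```text
clock: 23.6
ee_pos: [0.4963, 0.1804, 0.2041]
eef_rot: [-3.14, -0.002, -0.004]
force: [0.6, 0.6, -1.3]
finger_gap: 0.0854
finger_force: 0.0
```

```bash
python3 mould.py; python3 slabs.py top; python3 plan.py .53 -.07 .19 -110 .589 -.262 .16 -116.5
```

```text
in mould ((617.3646850585938, 328.35235595703125), (2.8610589504241943, 39.38212203979492), 88.15349578857422) z [0.0265 0.0316 0.0362] [72. 84. 86.]
in mould ((598.4462890625, 197.74984741210938), (43.981449127197266, 63.21400833129883), 88.671875) z [0.0297 0.0312 0.0326] [213. 217. 213.]
in mould ((547.8631591796875, 328.4991760253906), (57.38248062133789, 1.8656424283981323), 0.33391451835632324) z [0.0263 0.0315 0.0366] [75. 87. 89.]
in mould ((526.8961791992188, 268.42822265625), (44.48997116088867, 62.173980712890625), 89.60969543457031) z [0.0294 0.031  0.0324] [101. 125.  90.]
in mould ((525.9388427734375, 186.3389892578125), (44.17631530761719, 64.18084716796875), 89.79798889160156) z [0.0296 0.031  0.0324] [ 87. 119. 208.]
top c [699.6 -61.6] size 66 44 long axis 19.3 zmed 0.014 bgr [ 64. 190. 188.] px [251 161]
top c [ 588.7 -262.4] size 43 65 long axis -25.9 zmed 0.0141 bgr [52. 50. 52.] px [326 203]
top c [ 339.6 -228.6] size 59 45 long axis 52.1 zmed 0.0142 bgr [ 69. 195. 188.] px [312 300]
t 23.7 tcp [0.4954 0.1813 0.2023] yaw_y -89.8 z [-0.0007  0.0007 -1.    ] q [-0.1763  0.3904 -0.3136  1.7992  0.1412  0.9742 -2.1152] gap 0.08508875390123269 F [-0.0632 -0.2667 -1.2095]
(0.53, -0.07, 0.19) t [0.1126 0.8381 0.0403] r [-0.0002  0.0003  0.1121]
(0.589, -0.262, 0.16) t [0.3074 1.4788 0.1397] r [-0.0002  0.0003  0.1482]
```

carry_out(
  motion=[
    {"tx":0.113,"ty":0.838,"tz":0.04,"rx":0,"ry":0,"rz":0.112,"jaw":-1},
    {"tx":0.113,"ty":0.838,"tz":0.04,"rx":0,"ry":0,"rz":0.112,"jaw":-1},
    {"tx":0.113,"ty":0.838,"tz":0.04,"rx":0,"ry":0,"rz":0.112,"jaw":-1},
    {"tx":0.113,"ty":0.838,"tz":0.04,"rx":0,"ry":0,"rz":0.112,"jaw":-1},
    {"tx":0.113,"ty":0.838,"tz":0.04,"rx":0,"ry":0,"rz":0.112,"jaw":-1},
    {"tx":0.113,"ty":0.838,"tz":0.04,"rx":0,"ry":0,"rz":0.112,"jaw":-1},
  ],
)

```text
clock: 24.3
ee_pos: [0.53, -0.0778, 0.1887]
eef_rot: [3.088, -0.559, -0.004]
force: [-0.2, 1.1, -0.0]
finger_gap: 0.0854
finger_force: 0.0
```

carry_out(
  motion=[
    {"tx":0.404,"ty":0.534,"tz":0.1,"rx":0,"ry":0,"rz":0.036,"jaw":-1},
    {"tx":0.404,"ty":0.534,"tz":0.1,"rx":0,"ry":0,"rz":0.036,"jaw":-1},
    {"tx":0.404,"ty":0.534,"tz":0.1,"rx":0,"ry":0,"rz":0.036,"jaw":-1},
    {"tx":0.404,"ty":0.534,"tz":0.1,"rx":0,"ry":0,"rz":0.036,"jaw":-1},
    {"tx":0.404,"ty":0.534,"tz":0.1,"rx":0,"ry":0,"rz":0.036,"jaw":-1},
    {"tx":0.404,"ty":0.534,"tz":0.1,"rx":0,"ry":0,"rz":0.036,"jaw":-1},
    {"tx":0.404,"ty":0.534,"tz":0.1,"rx":0,"ry":0,"rz":0.036,"jaw":-1},
    {"tx":0.404,"ty":0.534,"tz":0.1,"rx":0,"ry":0,"rz":0.036,"jaw":-1},
  ],
)

```text
clock: 25.1
ee_pos: [0.5897, -0.2599, 0.1605]
eef_rot: [-3.057, 0.715, 0.001]
force: [-1.0, 0.5, 0.3]
finger_gap: 0.0854
finger_force: 0.0
```

```bash
python3 slabs.py wrist; python3 plan.py .589 -.262 .0015 -116.5
```

```text
wrist c [ 772.4 -146.2] size 3 56 long axis -10.5 zmed 0.0161 bgr [45. 55. 65.] px [25 46]
wrist c [689.6 -72.9] size 30 59 long axis -35.6 zmed 0.0128 bgr [  0. 222. 230.] px [ 20 188]
wrist c [ 591.2 -262. ] size 44 66 long axis -27.4 zmed 0.013 bgr [51. 55. 57.] px [282 195]
t 25.15 tcp [ 0.5897 -0.2603  0.1608] yaw_y -116.3 z [ 0.0002  0.0013 -1.    ] q [ 0.4466  0.5906 -0.1148  1.5441  0.0738  1.0114 -1.7187] gap 0.085212292486547 F [ 0.1335  0.3844 -0.2779]
(0.589, -0.262, 0.0015) t [0.0008 0.0067 0.531 ] r [-0.0004  0.0001  0.0009]
```

carry_out(
  motion=[
    {"tx":0.003,"ty":0.006,"tz":0.15,"rx":0,"ry":0,"rz":0.002,"jaw":-1},
    {"tx":0.003,"ty":0.006,"tz":0.31,"rx":0,"ry":0,"rz":0.002,"jaw":-1},
    {"tx":0.003,"ty":0.006,"tz":0.44,"rx":0,"ry":0,"rz":0.002,"jaw":-1},
    {"tx":0.003,"ty":0.006,"tz":0.51,"rx":0,"ry":0,"rz":0.002,"jaw":-0.5},
    {"tx":0.003,"ty":0.006,"tz":0.531,"rx":0,"ry":0,"rz":0.002,"jaw":-0.3},
    {"tx":0.003,"ty":0.006,"tz":0.531,"rx":0,"ry":0,"rz":0.002,"jaw":1},
    {"tx":0.003,"ty":0.006,"tz":0.531,"rx":0,"ry":0,"rz":0.002,"jaw":1},
    {"tx":0.003,"ty":0.006,"tz":0.531,"rx":0,"ry":0,"rz":0.002,"jaw":1},
  ],
)

```text
clock: 25.95
ee_pos: [0.5903, -0.2648, 0.0031]
eef_rot: [3.056, -0.73, 0.004]
force: [0.4, 0.5, -1.4]
finger_gap: 0.0428
finger_force: 42.8
```

carry_out(
  motion=[
    {"tx":0,"ty":0,"tz":0,"rx":0,"ry":0,"rz":0,"jaw":1},
    {"tx":0,"ty":0,"tz":-0.1,"rx":0,"ry":0,"rz":0,"jaw":1},
    {"tx":0,"ty":0,"tz":-0.25,"rx":0,"ry":0,"rz":0,"jaw":1},
    {"tx":0,"ty":0,"tz":-0.4,"rx":0,"ry":0,"rz":0,"jaw":1},
    {"tx":0,"ty":0,"tz":-0.5,"rx":0,"ry":0,"rz":0,"jaw":1},
    {"tx":0,"ty":0,"tz":-0.5,"rx":0,"ry":0,"rz":0,"jaw":1},
    {"tx":0,"ty":0,"tz":-0.5,"rx":0,"ry":0,"rz":0,"jaw":1},
  ],
)

```text
clock: 26.65
ee_pos: [0.5894, -0.2648, 0.1524]
eef_rot: [-3.056, 0.73, -0.003]
force: [0.0, 0.8, -1.6]
finger_gap: 0.043
finger_force: 42.9
```

```bash
python3 plan.py .592 0 .15 -100
```

```text
t 26.65 tcp [ 0.5894 -0.2648  0.1524] yaw_y -116.9 z [ 0.0019 -0.0004 -1.    ] q [ 0.451   0.5996 -0.1122  1.5522  0.0752  0.9921 -1.7227] gap 0.04304074058456884 F [ 0.0481  0.8078 -1.5722]
(0.592, 0.0, 0.15) t [-0.3913 -0.7911  0.0076] r [-0.0001 -0.0006 -0.0938]
```

carry_out(
  motion=[
    {"tx":-0.391,"ty":-0.791,"tz":0,"rx":0,"ry":0,"rz":-0.094,"jaw":1},
    {"tx":-0.391,"ty":-0.791,"tz":0,"rx":0,"ry":0,"rz":-0.094,"jaw":1},
    {"tx":-0.391,"ty":-0.791,"tz":0,"rx":0,"ry":0,"rz":-0.094,"jaw":1},
    {"tx":-0.391,"ty":-0.791,"tz":0,"rx":0,"ry":0,"rz":-0.094,"jaw":1},
    {"tx":-0.391,"ty":-0.791,"tz":0,"rx":0,"ry":0,"rz":-0.094,"jaw":1},
    {"tx":-0.391,"ty":-0.791,"tz":0,"rx":0,"ry":0,"rz":-0.094,"jaw":1},
  ],
)

```text
clock: 27.25
ee_pos: [0.5905, 0.0079, 0.15]
eef_rot: [-3.126, 0.259, 0.005]
force: [0.2, 0.5, -0.2]
finger_gap: 0.0424
finger_force: 42.9
```

carry_out(
  motion=[
    {"tx":-0.139,"ty":-0.903,"tz":0,"rx":0,"ry":0,"rz":-0.056,"jaw":1},
    {"tx":-0.139,"ty":-0.903,"tz":0,"rx":0,"ry":0,"rz":-0.056,"jaw":1},
    {"tx":-0.139,"ty":-0.903,"tz":0,"rx":0,"ry":0,"rz":-0.056,"jaw":1},
    {"tx":-0.139,"ty":-0.903,"tz":0,"rx":0,"ry":0,"rz":-0.056,"jaw":1},
    {"tx":-0.139,"ty":-0.903,"tz":0,"rx":0,"ry":0,"rz":-0.056,"jaw":1},
    {"tx":-0.139,"ty":-0.903,"tz":0,"rx":0,"ry":0,"rz":-0.056,"jaw":1},
    {"tx":-0.139,"ty":-0.903,"tz":0,"rx":0,"ry":0,"rz":-0.056,"jaw":1},
    {"tx":-0.139,"ty":-0.903,"tz":0,"rx":0,"ry":0,"rz":-0.056,"jaw":1},
  ],
)

```text
clock: 28.05
ee_pos: [0.5968, 0.2736, 0.1498]
eef_rot: [3.14, 0.005, -0.004]
force: [0.9, -0.8, -0.7]
finger_gap: 0.0426
finger_force: 42.9
```

```bash
python3 plan.py .5985 .274 .0215 -90
```

```text
t 28.05 tcp [0.5968 0.2736 0.1498] yaw_y -89.8 z [-0.0025 -0.0014 -1.    ] q [-0.3255  0.626  -0.2448  1.5184  0.1673  1.0206 -2.1812] gap 0.04258914736875828 F [ 0.9429 -0.8349 -0.6624]
(0.5985, 0.274, 0.0215) t [ 0.0067 -0.0019  0.4276] r [0.0004 0.0008 0.0011]
```

carry_out(
  motion=[
    {"tx":0.006,"ty":-0.002,"tz":0.13,"rx":0,"ry":0,"rz":0,"jaw":1},
    {"tx":0.006,"ty":-0.002,"tz":0.26,"rx":0,"ry":0,"rz":0,"jaw":1},
    {"tx":0.006,"ty":-0.002,"tz":0.38,"rx":0,"ry":0,"rz":0,"jaw":1},
    {"tx":0.006,"ty":-0.002,"tz":0.429,"rx":0,"ry":0,"rz":0,"jaw":1},
    {"tx":0.006,"ty":-0.002,"tz":0.429,"rx":0,"ry":0,"rz":0,"jaw":1},
    {"tx":0.006,"ty":-0.002,"tz":0.429,"rx":0,"ry":0,"rz":0,"jaw":1},
    {"tx":0.006,"ty":-0.002,"tz":0.429,"rx":0,"ry":0,"rz":0,"jaw":-0.4},
    {"tx":0.006,"ty":-0.002,"tz":0.429,"rx":0,"ry":0,"rz":0,"jaw":-0.4},
  ],
)

```text
clock: 28.85
ee_pos: [0.6001, 0.2748, 0.024]
eef_rot: [-3.14, -0.003, -0.003]
force: [0.1, -0.5, 0.8]
finger_gap: 0.0599
finger_force: 0.0
```

carry_out(
  motion=[
    {"tx":0,"ty":0,"tz":0,"rx":0,"ry":0,"rz":0,"jaw":-0.4},
    {"tx":0,"ty":0,"tz":-0.12,"rx":0,"ry":0,"rz":0,"jaw":-0.4},
    {"tx":0,"ty":0,"tz":-0.28,"rx":0,"ry":0,"rz":0,"jaw":-0.4},
    {"tx":0,"ty":0.12,"tz":-0.42,"rx":0,"ry":0,"rz":0,"jaw":-1},
    {"tx":-0.15,"ty":0.24,"tz":-0.52,"rx":0,"ry":0,"rz":0,"jaw":-1},
    {"tx":-0.3,"ty":0.3,"tz":-0.65,"rx":0,"ry":0,"rz":0,"jaw":-1},
    {"tx":-0.3,"ty":0.3,"tz":-0.65,"rx":0,"ry":0,"rz":0,"jaw":-1},
    {"tx":-0.3,"ty":0.3,"tz":-0.65,"rx":0,"ry":0,"rz":0,"jaw":-1},
  ],
)

```text
clock: 29.65
ee_pos: [0.5084, 0.1834, 0.2214]
eef_rot: [-3.141, -0.002, -0.007]
force: [0.3, 0.8, -1.0]
finger_gap: 0.0855
finger_force: 0.0
```

```bash
python3 mould.py; python3 plan.py .51 -.1 .2 -85
python3 - <<'E'
from h import *
import pickle
c=cam("wrist");save(c["img"],"w3.png",s=.9)
E
```

```text
in mould ((601.1551513671875, 273.3599853515625), (64.22057342529297, 45.0141487121582), 0.5826528072357178) z [0.0293 0.0311 0.0326] [69. 70. 74.]
in mould ((598.7072143554688, 197.48159790039062), (43.98865509033203, 64.30133056640625), 88.7771224975586) z [0.0296 0.0311 0.0326] [208. 215. 213.]
in mould ((527.242431640625, 268.2330322265625), (44.77655029296875, 62.98882293701172), 88.9931640625) z [0.0293 0.0309 0.0324] [104. 128.  93.]
in mould ((525.0562133789062, 186.08335876464844), (43.73998260498047, 64.34461212158203), 88.84689331054688) z [0.0296 0.031  0.0324] [ 88. 120. 210.]
t 29.7 tcp [0.5096 0.1842 0.22  ] yaw_y -89.9 z [ 0.0038  0.0013 -1.    ] q [-0.1999  0.3893 -0.2768  1.7416  0.1224  1.0235 -2.0893] gap 0.08548156133857002 F [1.2802 0.101  0.1448]
(0.51, -0.1, 0.2) t [-0.0005  0.9473  0.0655] r [-0.0003 -0.0012 -0.0272]
```

View pics/w3.png

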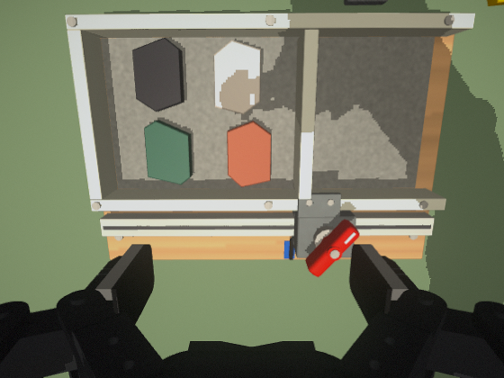

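The cavity view shows all four slabs flat and separate: black (158,75), white (237,75), green (168,152), red (250,153). The pointer is on the tape. Before taking the scoop I'll test the pouring attitude with the empty gripper.

carry_out(
  motion=[
    {"tx":0.3,"ty":-0.15,"tz":-0.1,"rx":0,"ry":0.36,"rz":0,"jaw":-1},
    {"tx":0.3,"ty":-0.15,"tz":-0.1,"rx":0,"ry":0.36,"rz":0,"jaw":-1},
    {"tx":0.3,"ty":-0.15,"tz":-0.1,"rx":0,"ry":0.36,"rz":0,"jaw":-1},
    {"tx":0.3,"ty":-0.15,"tz":-0.1,"rx":0,"ry":0.36,"rz":0,"jaw":-1},
    {"tx":0.3,"ty":-0.15,"tz":-0.1,"rx":0,"ry":0.36,"rz":0,"jaw":-1},
    {"tx":0.3,"ty":-0.15,"tz":-0.1,"rx":0,"ry":0.36,"rz":0,"jaw":-1},
    {"tx":0.3,"ty":-0.15,"tz":-0.1,"rx":0,"ry":0.36,"rz":0,"jaw":-1},
    {"tx":0.3,"ty":-0.15,"tz":-0.1,"rx":0,"ry":0.36,"rz":0,"jaw":-1},
  ],
)

```text
clock: 30.55
ee_pos: [0.604, 0.2358, 0.2589]
eef_rot: [2.881, -0.014, 1.135]
force: [1.0, 0.9, -1.6]
finger_gap: 0.0856
finger_force: 0.0
```

carry_out(
  motion=[
    {"tx":0,"ty":0,"tz":0,"rx":0,"ry":0.1,"rz":0,"jaw":-1},
    {"tx":0,"ty":0,"tz":0,"rx":0,"ry":0.1,"rz":0,"jaw":-1},
    {"tx":0,"ty":0,"tz":0,"rx":0,"ry":0.1,"rz":0,"jaw":-1},
    {"tx":0,"ty":0,"tz":0,"rx":0,"ry":0.1,"rz":0,"jaw":-1},
    {"tx":0,"ty":0,"tz":0,"rx":0,"ry":0.1,"rz":0,"jaw":-1},
  ],
)

```text
clock: 31.05
ee_pos: [0.599, 0.2875, 0.3426]
eef_rot: [2.686, -0.037, 1.431]
force: [0.8, 0.5, -1.0]
finger_gap: 0.0857
finger_force: 0.0
```

```bash
python3 plan.py
```

```text
t 31.05 tcp [0.599  0.2875 0.3426] yaw_y -93.9 z [ 0.8267 -0.098  -0.554 ] q [-1.6854  0.5683  1.2755  2.0416  0.6495  0.1749 -2.8871] gap 0.08565042533109284 F [ 0.7888  0.5168 -1.0351]
```

The arm hits its limits (q6 at 0.17, q7 at -2.89), so I'll fit a kinematic model from the logged joints and choose a feasible pour pose.

```bash
cat > kin.py <<'E'
import numpy as np
from scipy.spatial.transform import Rotation as R
from scipy.optimize import least_squares
# tcp, yaw_y, zaxis, q
D=[([.1652,-.6023,.2305],-74.7,[-.0005,.0015,-1],[1.4085,.5083,-.2375,1.501,.1257,1.1489,-.1548]),
([.308,-.2937,.2205],-94.6,[.0003,.0016,-1],[.9181,.2142,-.2616,2.004,.0667,.9322,-1.0281]),
([.448,-.0043,.1993],-123.9,[.0014,.0028,-1],[.2376,.2782,-.3616,1.9906,.1218,.8919,-2.3509]),
([.4503,.0082,.0765],-5.2,[.0062,.0095,-.9999],[.5459,.5862,-.9132,2.1462,.702,.7309,-.9262]),
([.4498,.1137,.0764],-5.5,[.0031,-.0004,-1],[.2875,.5951,-.8851,2.1104,.692,.7512,-1.1434]),
([.4519,.1102,.0765],-129.6,[.0022,-.0008,-1],[-.1156,.4754,-.2515,2.1112,.2133,.5765,-2.782]),
([.4177,-.1494,.2181],-65.5,[.0001,.0006,-1],[.6573,.2584,-.4685,1.9681,.1419,.9467,-1.0244]),
([.5206,.2042,.167],-89.7,[.0026,.0051,-1],[-.1614,.4781,-.3814,1.7721,.2117,.9273,-2.1963]),
([.6071,-.1277,.1389],-63.6,[-.0012,.0059,-1],[.4396,.6062,-.4438,1.6347,.2941,.9697,-1.2135]),
([.5988,.1836,.1502],-90.2,[-.0005,-.0009,-1],[-.1434,.5871,-.3193,1.6075,.2115,.9819,-2.105]),
([.4445,-.2405,.1702],-123.4,[-.0003,.0014,-1],[.5074,.3843,-.0825,1.9006,.0393,.8591,-1.7483]),
([.5894,-.2648,.1524],-116.9,[.0019,-.0004,-1],[.451,.5996,-.1122,1.5522,.0752,.9921,-1.7227]),
([.5096,.1842,.22],-89.9,[.0038,.0013,-1],[-.1999,.3893,-.2768,1.7416,.1224,1.0235,-2.0893]),
([.599,.2875,.3426],-93.9,[.8267,-.098,-.554],[-1.6854,.5683,1.2755,2.0416,.6495,.1749,-2.8871])]
def rot(yaw,z):
    z=np.array(z)/np.linalg.norm(z);y=np.array([np.cos(np.radians(yaw)),np.sin(np.radians(yaw)),0]);y[2]=-(y@z)/z[2];y/=np.linalg.norm(y);return np.c_[np.cross(y,z),y,z]
G=[(np.array(p),rot(y,z),np.array(q)) for p,y,z,q in D]
rz=lambda a:R.from_euler("z",a).as_matrix();ry=lambda a:R.from_euler("y",a).as_matrix()
def fk(q,p,s):
    h,a,e,b,f,d,c1,c7,e2=p
    M=rz(s[0]*q[0]+c1);x=np.array([0,0,h])+M@[e2,0,0]
    M=M@ry(q[1]);x=x+M@[0,0,a];M=M@rz(s[1]*q[2]);x=x+M@[e,0,0];M=M@ry(q[3]);x=x+M@[-e,0,b]
    M=M@rz(s[2]*q[4]);M=M@ry(q[5]);x=x+M@[f,0,0];M=M@rz(s[3]*q[6]+c7);return x+M@[0,0,d],M
def res(p,s):
    o=[]
    for P,M,q in G:
        x,N=fk(q,p,s);o+=[*(x-P),*(.2*R.from_matrix(M.T@N).as_rotvec())]
    return np.array(o)
if __name__=="__main__":
    import itertools,pickle;best=None
    for s in itertools.product([1,-1],repeat=4):
        for c1 in(0,):
            for c7 in(0,1.57,3.1,-1.57):
                r=least_squares(res,[.35,.42,0,.4,0,.3,c1,c7,0],args=(s,),max_nfev=60)
                if best is None or r.cost<best[0]:best=(r.cost,s,r.x)
    print(best,np.abs(res(best[2],best[1]).reshape(-1,6)).max(0));pickle.dump(best,open("kin.pkl","wb"))
E
time python3 kin.py
```

```text
(np.float64(0.00018383427499938485), (-1, -1, -1, -1), array([ 0.25382962,  0.57988876, -0.00346825,  0.37359011, -0.0056617 ,
        0.37745853, -0.0390941 ,  1.53300791,  0.00660088])) [0.00410499 0.00496532 0.00708603 0.00646899 0.00070242 0.00334944]
real	0m16.926s
user	0m17.370s
sys	0m0.068s
```

```bash
cat > ik.py <<'E'
from kin import *
import pickle
_,S,PP=pickle.load(open("kin.pkl","rb"))
lo=np.array([-3.08,-.24,-1.43,0,-1.52,.17,-2.89]);hi=np.array([3.08,2.05,1.35,2.5,4.66,1.96,2.89])
def ik(P,M,q0,m=.05,w=.01):
    def f(q):
        x,N=fk(q,PP,S);return np.r_[(x-P)*10,R.from_matrix(M.T@N).as_rotvec()*3,w*(q-q0)]
    r=least_squares(f,np.clip(q0,lo+m+.001,hi-m-.001),bounds=(lo+m,hi-m),max_nfev=80);e=f(r.x);return r.x,np.linalg.norm(e[:3])/10,np.linalg.norm(e[3:6])/3
def pour(phi,th,lip,flip):
    p,t=np.radians([phi,th]);h=np.array([np.cos(p),np.sin(p),0]);u=np.array([0,0,1.])
    xs=np.cos(t)*h+np.sin(t)*u;zt=np.sin(t)*h-np.cos(t)*u   # scoop x, tool z
    P=np.array(lip)+.151*xs;y=np.cross(zt,xs)
    return P,np.c_[xs*flip,y*flip,zt]
if __name__=="__main__":
    np.set_printoptions(precision=2,suppress=True);rng=np.random.default_rng(0)
    for flip in(1,-1):
        for th in(80,):
            for phi in range(-100,121,20):
                b=None
                for k in range(8):
                    q0=(np.array([0,.5,0,1.6,.2,.8,1.0*(-flip)])+rng.normal(0,.5,7)) if k else np.array([-.2,.4,-.27,1.74,.12,1.0,-2.09 if flip==1 else 1.05])
                    P,M=pour(phi,th,[.56,.235,.075],flip);q,ep,er=ik(P,M,q0)
                    mg=np.minimum(q-lo,hi-q).min();sc=ep*100+er*10-mg
                    if b is None or sc<b[0]:b=(sc,q,ep,er,mg)
                print(flip,th,phi,"err",round(b[2],4),round(b[3],3),"margin",round(b[4],2),b[1])
E
time python3 ik.py
```

```text
1 80 -100 err 0.0001 0.0 margin 0.05 [-1.08  1.27  0.88  1.01  0.32  1.91  2.64]
1 80 -80 err 0.0 0.0 margin 0.05 [-0.88  1.02 -0.04  1.34  0.95  1.91  2.13]
1 80 -60 err 0.0251 0.439 margin 0.05 [-1.46  1.17  1.3   1.57  0.05  1.   -2.84]
1 80 -40 err 0.0563 0.345 margin 0.05 [-1.57  1.12  1.3   2.04 -0.06  0.22 -2.84]
1 80 -20 err 0.0409 0.365 margin 0.05 [-1.61  1.04  1.3   2.02  0.09  0.22 -2.84]
1 80 0 err 0.0621 0.507 margin 0.05 [-1.68  0.91  1.3   2.02  0.27  0.22 -2.84]
1 80 20 err 0.0821 0.61 margin 0.05 [ 0.73  0.6  -1.38  2.14  1.7   0.3  -2.84]
1 80 40 err 0.0591 0.454 margin 0.05 [ 0.76  0.99 -1.38  2.16  2.25  0.22 -2.84]
1 80 60 err 0.0278 0.191 margin 0.05 [ 0.86  1.21 -1.3   2.16 -1.47  0.22  1.24]
1 80 80 err 0.0 0.0 margin 0.12 [ 0.55  0.9  -0.64  2.09 -1.4   0.93  1.22]
1 80 100 err 0.0001 0.0 margin 0.61 [ 0.57  1.05 -0.82  1.77 -0.8   1.04  0.73]
1 80 120 err 0.0 0.0 margin 0.52 [ 0.41  1.11 -0.76  1.44 -0.58  1.44  0.57]
-1 80 -100 err 0.0 0.0 margin 0.05 [-1.16  1.42  1.3   1.01  0.05  1.86 -0.24]
-1 80 -80 err 0.0 0.0 margin 0.43 [-1.29  1.2   0.92  1.34  0.42  1.49 -0.52]
-1 80 -60 err 0.0 0.0 margin 0.71 [-1.33  1.    0.64  1.68  0.83  1.25 -0.84]
-1 80 -40 err 0.0 0.0 margin 0.5 [-1.05  0.82  0.03  2.    1.39  1.42 -1.29]
-1 80 -20 err 0.0 0.0 margin 0.18 [-0.76  0.82 -0.42  2.32  1.78  1.68 -1.5 ]
-1 80 0 err 0.0245 0.089 margin 0.05 [-1.58  1.19  1.3   2.45  2.99  0.76 -2.7 ]
-1 80 20 err 0.0676 0.203 margin 0.05 [-1.21  0.75  1.05  2.45  3.39  1.04 -2.32]
-1 80 40 err 0.0376 0.131 margin 0.05 [ 0.68  1.21 -1.38  2.45  3.1   0.82 -0.4 ]
-1 80 60 err 0.0 0.0 margin 0.05 [ 0.79  1.3  -1.38  2.39  3.35  0.48 -0.42]
-1 80 80 err 0.0 0.0 margin 0.05 [ 0.3   0.82 -0.22  2.09 -1.47  1.25 -1.87]
-1 80 100 err 0.0 0.0 margin 0.29 [ 0.06  0.89  0.12  1.77 -1.23  1.66 -2.04]
-1 80 120 err 0.0 0.0 margin 0.26 [ 0.16  1.   -0.23  1.43 -0.88  1.7  -2.29]
real	0m9.076s
user	0m9.592s
sys	0m0.052s
```

```bash
cat > path.py <<'E'
from ik import *
np.set_printoptions(precision=2,suppress=True)
def pose(P,phi,th,flip=1):
    _,M=pour(phi,th,[0,0,0],flip);return np.array(P,float),M
for flip,q0 in((1,[.55,.5,-.1,1.7,.1,.9,-.9]),(-1,[.55,.5,-.1,1.7,.1,.9,2.2])):
    if flip==1: W=[([.542,-.392,.02],13,0),([.542,-.392,.23],13,0),([.57,-.05,.23],50,0),([.56,.33,.23],100,0),([.556,.295,.225],100,40),([.556,.26,.225],100,80)]
    else: W=[([.542,-.392,.02],13,0),([.542,-.392,.23],13,0),([.57,-.05,.23],-20,0),([.52,.13,.23],-60,0),([.53,.19,.225],-60,40),([.547,.21,.225],-60,80)]
    q=np.array(q0);print("flip",flip)
    for i in range(len(W)):
        n=6 if i else 1
        for k in range(1,n+1):
            a=k/n;A=W[i-1] if i else W[0];B=W[i]
            P=(1-a)*np.array(A[0])+a*np.array(B[0]);ph=(1-a)*A[1]+a*B[1];th=(1-a)*A[2]+a*B[2]
            P,M=pose(P,ph,th,flip);qn,ep,er=ik(P,M,q,m=.02);dq=np.abs(qn-q).max();q=qn
        print(B,"err",round(ep,4),round(er,3),"mg",round(np.minimum(q-lo,hi-q).min(),2),"dq",round(dq,2),q)
E
python3 path.py
```

```text
flip 1
([0.542, -0.392, 0.02], 13, 0) err 0.0 0.0 mg 0.59 dq 0.28 [ 0.64  0.78 -0.1   1.61  0.1   0.76 -0.84]
([0.542, -0.392, 0.23], 13, 0) err 0.0 0.0 mg 0.75 dq 0.08 [ 0.65  0.57 -0.12  1.37  0.07  1.21 -0.82]
([0.57, -0.05, 0.23], 50, 0) err 0.0 0.0 mg 0.67 dq 0.08 [ 0.27  0.43 -0.33  1.64  0.16  1.09 -0.81]
([0.56, 0.33, 0.23], 100, 0) err 0.0 0.0 mg 0.74 dq 0.09 [-0.26  0.59 -0.57  1.42  0.32  1.22 -0.68]
([0.556, 0.295, 0.225], 100, 40) err 0.0 0.0 mg 0.44 dq 0.1 [ 0.41  0.73 -0.99  1.7  -0.12  0.85 -0.14]
([0.556, 0.26, 0.225], 100, 80) err 0.0 0.0 mg 0.14 dq 0.1 [ 0.72  1.3  -1.29  1.77 -0.3   0.8   0.25]
flip -1
([0.542, -0.392, 0.02], 13, 0) err 0.0 0.0 mg 0.59 dq 0.28 [ 0.65  0.78 -0.11  1.61  0.11  0.76  2.29]
([0.542, -0.392, 0.23], 13, 0) err 0.0 0.0 mg 0.57 dq 0.08 [ 0.66  0.57 -0.13  1.37  0.08  1.21  2.32]
([0.57, -0.05, 0.23], -20, 0) err 0.0 0.0 mg 0.66 dq 0.19 [ 0.07  0.42 -0.03  1.64  0.01  1.08  1.26]
([0.52, 0.13, 0.23], -60, 0) err 0.0 0.0 mg 0.6 dq 0.17 [-0.35  0.36  0.1   1.73 -0.04  1.05  0.29]
([0.53, 0.19, 0.225], -60, 40) err 0.0 0.0 mg 0.73 dq 0.11 [-1.02  0.53  0.33  1.77  0.6   1.08 -0.55]
([0.547, 0.21, 0.225], -60, 80) err 0.0 0.0 mg 0.65 dq 0.08 [-1.31  0.96  0.53  1.73  0.88  1.31 -0.93]
```

Best is the flipped grasp: tool y at 103° on the scoop, then pouring with the heading at -60°, which leaves about 0.65 rad to every joint limit. First I'll bring the tool upright.

carry_out(
  motion=[
    {"tx":0,"ty":0,"tz":0,"rx":0,"ry":-0.46,"rz":0,"jaw":-1},
    {"tx":0,"ty":0,"tz":0,"rx":0,"ry":-0.46,"rz":0,"jaw":-1},
    {"tx":0,"ty":0,"tz":0,"rx":0,"ry":-0.46,"rz":0,"jaw":-1},
    {"tx":0,"ty":0,"tz":0,"rx":0,"ry":-0.46,"rz":0,"jaw":-1},
    {"tx":0,"ty":0,"tz":0,"rx":0,"ry":-0.46,"rz":0,"jaw":-1},
    {"tx":0,"ty":0,"tz":0,"rx":0,"ry":-0.46,"rz":0,"jaw":-1},
    {"tx":0,"ty":0,"tz":0,"rx":0,"ry":-0.46,"rz":0,"jaw":-1},
    {"tx":0,"ty":0,"tz":0,"rx":0,"ry":-0.46,"rz":0,"jaw":-1},
  ],
)

```text
clock: 31.85
ee_pos: [0.6003, 0.2829, 0.3438]
eef_rot: [3.064, -0.122, -0.212]
force: [1.4, 1.2, -0.5]
finger_gap: 0.0853
finger_force: 0.0
```

carry_out(
  motion=[
    {"tx":0,"ty":0,"tz":0,"rx":0,"ry":0,"rz":0,"jaw":-1},
    {"tx":0,"ty":0,"tz":0,"rx":0,"ry":0,"rz":0,"jaw":-1},
  ],
)

```text
clock: 32.05
ee_pos: [0.6014, 0.2822, 0.3404]
eef_rot: [3.06, -0.127, -0.205]
force: [-0.2, 0.6, 0.4]
finger_gap: 0.0855
finger_force: 0.0
```

```bash
python3 plan.py .5 0 .2 0 .5 0 .2 45
```

```text
t 32.05 tcp [0.6014 0.2822 0.3404] yaw_y -94.5 z [-0.1358 -0.0664 -0.9885] q [-0.6491  0.6477  0.4034  1.0002 -0.2177  1.6847 -1.9649] gap 0.08547289797800389 F [-0.2149  0.5721  0.376 ]
(0.5, 0.0, 0.2) t [-0.1911  0.9251  0.5708] r [-0.0155  0.052  -0.5253]
(0.5, 0.0, 0.2) t [-0.1911  0.9251  0.5708] r [-0.0395  0.0487 -0.7745]
```

carry_out(
  motion=[
    {"tx":-0.191,"ty":0.925,"tz":0.57,"rx":-0.0155,"ry":0.052,"rz":-0.525,"jaw":-1},
    {"tx":-0.191,"ty":0.925,"tz":0.57,"rx":-0.0155,"ry":0.052,"rz":-0.525,"jaw":-1},
    {"tx":-0.191,"ty":0.925,"tz":0.57,"rx":-0.0155,"ry":0.052,"rz":-0.525,"jaw":-1},
    {"tx":-0.191,"ty":0.925,"tz":0.57,"rx":-0.0155,"ry":0.052,"rz":-0.525,"jaw":-1},
    {"tx":-0.191,"ty":0.925,"tz":0.57,"rx":-0.0155,"ry":0.052,"rz":-0.525,"jaw":-1},
    {"tx":-0.191,"ty":0.925,"tz":0.57,"rx":-0.0155,"ry":0.052,"rz":-0.525,"jaw":-1},
    {"tx":-0.191,"ty":0.925,"tz":0.57,"rx":-0.0155,"ry":0.052,"rz":-0.525,"jaw":-1},
    {"tx":-0.191,"ty":0.925,"tz":0.57,"rx":-0.0155,"ry":0.052,"rz":-0.525,"jaw":-1},
  ],
)

```text
clock: 32.85
ee_pos: [0.4958, -0.0022, 0.2021]
eef_rot: [2.641, 1.656, -0.062]
force: [0.1, 1.1, 0.2]
finger_gap: 0.0854
finger_force: 0.0
```

```bash
python3 plan.py .52 -.25 .2 55
```

```text
t 32.85 tcp [ 0.4958 -0.0022  0.2021] yaw_y -25.8 z [-0.0211 -0.0408 -0.9989] q [-0.1934  0.3499  0.1656  1.8629 -0.0202  0.956  -0.4758] gap 0.08541337757434557 F [0.0841 1.1085 0.2314]
(0.52, -0.25, 0.2) t [-0.7073  0.4324  0.0389] r [-0.0107  0.0118 -0.4489]
```

carry_out(
  motion=[
    {"tx":-0.707,"ty":0.432,"tz":0.04,"rx":-0.0107,"ry":0.0118,"rz":-0.449,"jaw":-1},
    {"tx":-0.707,"ty":0.432,"tz":0.04,"rx":-0.0107,"ry":0.0118,"rz":-0.449,"jaw":-1},
    {"tx":-0.707,"ty":0.432,"tz":0.04,"rx":-0.0107,"ry":0.0118,"rz":-0.449,"jaw":-1},
    {"tx":-0.707,"ty":0.432,"tz":0.04,"rx":-0.0107,"ry":0.0118,"rz":-0.449,"jaw":-1},
    {"tx":-0.707,"ty":0.432,"tz":0.04,"rx":-0.0107,"ry":0.0118,"rz":-0.449,"jaw":-1},
    {"tx":-0.707,"ty":0.432,"tz":0.04,"rx":-0.0107,"ry":0.0118,"rz":-0.449,"jaw":-1},
    {"tx":-0.707,"ty":0.432,"tz":0.04,"rx":-0.0107,"ry":0.0118,"rz":-0.449,"jaw":-1},
    {"tx":-0.707,"ty":0.432,"tz":0.04,"rx":-0.0107,"ry":0.0118,"rz":-0.449,"jaw":-1},
  ],
)

```text
clock: 33.65
ee_pos: [0.5224, -0.246, 0.2006]
eef_rot: [1.306, 2.849, -0.013]
force: [-0.4, -0.3, 0.4]
finger_gap: 0.0854
finger_force: 0.0
```

```bash
python3 plan.py .66 -.365 .22 103
```

```text
t 33.65 tcp [ 0.5224 -0.246   0.2006] yaw_y 40.8 z [ 0.0032 -0.0102 -0.9999] q [ 0.4572  0.451  -0.0976  1.6842  0.0604  1.0024  1.0484] gap 0.08544290807524357 F [-0.4245 -0.3     0.4384]
(0.66, -0.365, 0.22) t [-0.6005  0.0884 -0.0593] r [-0.0029  0.0021 -0.3458]
```

carry_out(
  motion=[
    {"tx":-0.53,"ty":-0.03,"tz":0,"rx":-0.003,"ry":0.002,"rz":-0.345,"jaw":-1},
    {"tx":-0.53,"ty":-0.03,"tz":0,"rx":-0.003,"ry":0.002,"rz":-0.345,"jaw":-1},
    {"tx":-0.53,"ty":-0.03,"tz":0,"rx":-0.003,"ry":0.002,"rz":-0.345,"jaw":-1},
    {"tx":-0.53,"ty":-0.03,"tz":0,"rx":-0.003,"ry":0.002,"rz":-0.345,"jaw":-1},
    {"tx":-0.53,"ty":-0.03,"tz":0,"rx":-0.003,"ry":0.002,"rz":-0.345,"jaw":-1},
    {"tx":-0.53,"ty":-0.03,"tz":0,"rx":-0.003,"ry":0.002,"rz":-0.345,"jaw":-1},
    {"tx":-0.53,"ty":-0.03,"tz":0,"rx":-0.003,"ry":0.002,"rz":-0.345,"jaw":-1},
    {"tx":-0.53,"ty":-0.03,"tz":0,"rx":-0.003,"ry":0.002,"rz":-0.345,"jaw":-1},
  ],
)

```text
clock: 34.45
ee_pos: [0.6192, -0.3719, 0.2016]
eef_rot: [0.35, -3.121, -0.0]
force: [0.1, 0.0, 0.2]
finger_gap: 0.0853
finger_force: 0.0
```

```bash
python3 plan.py .542 -.392 .12 103
python3 - <<'E'
from h import *
np.set_printoptions(precision=4,suppress=True)
c=cam("wrist");save(c["img"],"w4.png");P=world(c)
hsv=cv2.cvtColor(c["img"],cv2.COLOR_BGR2HSV)
m=(hsv[...,0]>2)&(hsv[...,0]<16)&(hsv[...,1]>170)&(P[...,2]>.044)&(P[...,2]<.054)
m=cv2.morphologyEx(m.astype(np.uint8),cv2.MORPH_OPEN,np.ones((7,7)))>0
X=P[m];print(len(X),np.median(X,axis=0))
r=cv2.minAreaRect((X[:,:2]*1000).astype(np.float32));print(r,cv2.boxPoints(r))
E
```

```text
t 34.45 tcp [ 0.6192 -0.3719  0.2016] yaw_y 102.8 z [-0.0008  0.     -1.    ] q [ 0.6884  0.6978 -0.3665  1.2401  0.2456  1.2473  2.1166] gap 0.08533648064422386 F [0.123  0.0108 0.1923]
(0.542, -0.392, 0.12) t [ 0.2655 -0.0083  0.2724] r [ 0.0001 -0.0002 -0.0012]
3201 [ 0.5633 -0.389   0.0469]
((568.5316772460938, -388.3223876953125), (108.25259399414062, 18.894752502441406), 12.662165641784668) [[ 513.6509 -390.9694]
 [ 517.7926 -409.4046]
 [ 623.4125 -385.6754]
 [ 619.2708 -367.2402]]
```

View pics/w4.png

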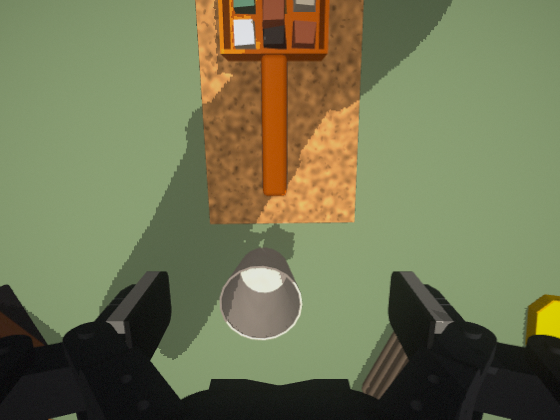

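Wrist view: handle from (274,55) to (274,190), bowl with chips above it, cup at (262,300), which I'll keep well clear of.

carry_out(
  motion=[
    {"tx":0.13,"ty":-0.014,"tz":0.1,"rx":0,"ry":0,"rz":0,"jaw":-0.6},
    {"tx":0.255,"ty":-0.014,"tz":0.15,"rx":0,"ry":0,"rz":0,"jaw":-0.5},
    {"tx":0.255,"ty":-0.014,"tz":0.27,"rx":0,"ry":0,"rz":0,"jaw":-0.4},
    {"tx":0.255,"ty":-0.014,"tz":0.42,"rx":0,"ry":0,"rz":0,"jaw":-0.4},
    {"tx":0.255,"ty":-0.014,"tz":0.55,"rx":0,"ry":0,"rz":0,"jaw":-0.4},
    {"tx":0.255,"ty":-0.014,"tz":0.602,"rx":0,"ry":0,"rz":0,"jaw":-0.4},
    {"tx":0.255,"ty":-0.014,"tz":0.602,"rx":0,"ry":0,"rz":0,"jaw":-0.4},
    {"tx":0.255,"ty":-0.014,"tz":0.602,"rx":0,"ry":0,"rz":0,"jaw":-0.4},
  ],
)

```text
clock: 35.3
ee_pos: [0.545, -0.3936, 0.0211]
eef_rot: [0.339, -3.122, -0.003]
force: [-0.1, 0.5, 0.5]
finger_gap: 0.0603
finger_force: 0.0
```

carry_out(
  motion=[
    {"tx":0,"ty":0,"tz":0,"rx":0,"ry":0,"rz":0,"jaw":0.2},
    {"tx":0,"ty":0,"tz":0,"rx":0,"ry":0,"rz":0,"jaw":1},
    {"tx":0,"ty":0,"tz":0,"rx":0,"ry":0,"rz":0,"jaw":1},
    {"tx":0,"ty":0,"tz":0,"rx":0,"ry":0,"rz":0,"jaw":1},
    {"tx":0,"ty":0,"tz":0,"rx":0,"ry":0,"rz":0,"jaw":1},
  ],
  grip_force=80,
)

```text
clock: 35.8
ee_pos: [0.5445, -0.394, 0.0209]
eef_rot: [0.339, -3.121, -0.003]
force: [0.8, 0.3, 6.3]
finger_gap: 0.0188
finger_force: 78.0
```

```bash
python3 plan.py
```

```text
t 35.8 tcp [ 0.5445 -0.394   0.0209] yaw_y 102.4 z [-0.0021  0.0019 -1.    ] q [ 0.7718  0.7967 -0.3221  1.5881  0.3165  0.8115  2.1073] gap 0.018812814944175964 F [0.813  0.3446 6.269 ]
```

carry_out(
  motion=[
    {"tx":0,"ty":0,"tz":-0.03,"rx":0,"ry":0,"rz":0,"jaw":1},
    {"tx":0,"ty":0,"tz":-0.1,"rx":0,"ry":0,"rz":0,"jaw":1},
    {"tx":0,"ty":0,"tz":-0.2,"rx":0,"ry":0,"rz":0,"jaw":1},
    {"tx":0,"ty":0,"tz":-0.32,"rx":0,"ry":0,"rz":0,"jaw":1},
    {"tx":0,"ty":0,"tz":-0.44,"rx":0,"ry":0,"rz":0,"jaw":1},
    {"tx":0,"ty":0,"tz":-0.56,"rx":0,"ry":0,"rz":0,"jaw":1},
    {"tx":0,"ty":0,"tz":-0.66,"rx":0,"ry":0,"rz":0,"jaw":1},
    {"tx":0,"ty":0,"tz":-0.7,"rx":0,"ry":0,"rz":0,"jaw":1},
  ],
)

```text
clock: 36.6
ee_pos: [0.5455, -0.3945, 0.2331]
eef_rot: [-0.339, 3.123, 0.001]
force: [0.8, -0.3, -2.5]
finger_gap: 0.0188
finger_force: 78.4
```

```bash
python3 plan.py .55 -.2 .23 85 .56 0 .23 65
```

```text
t 36.6 tcp [ 0.5455 -0.3945  0.2331] yaw_y 102.4 z [ 0.      0.0008 -1.    ] q [ 0.8     0.5966 -0.3827  1.3523  0.2233  1.2354  2.191 ] gap 0.018781706631129814 F [ 0.8453 -0.2767 -2.5202]
(0.55, -0.2, 0.23) t [-0.1539  0.6301  0.0109] r [0.0003 0.     0.0966]
(0.56, 0.0, 0.23) t [-0.3296  1.274   0.0114] r [ 0.0003 -0.      0.2078]
```

carry_out(
  motion=[
    {"tx":-0.012,"ty":0.05,"tz":0,"rx":0,"ry":0,"rz":0.008,"jaw":1},
    {"tx":-0.032,"ty":0.13,"tz":0,"rx":0,"ry":0,"rz":0.02,"jaw":1},
    {"tx":-0.056,"ty":0.23,"tz":0,"rx":0,"ry":0,"rz":0.035,"jaw":1},
    {"tx":-0.08,"ty":0.33,"tz":0,"rx":0,"ry":0,"rz":0.05,"jaw":1},
    {"tx":-0.105,"ty":0.43,"tz":0,"rx":0,"ry":0,"rz":0.066,"jaw":1},
    {"tx":-0.129,"ty":0.53,"tz":0,"rx":0,"ry":0,"rz":0.082,"jaw":1},
    {"tx":-0.149,"ty":0.61,"tz":0,"rx":0,"ry":0,"rz":0.094,"jaw":1},
    {"tx":-0.154,"ty":0.63,"tz":0,"rx":0,"ry":0,"rz":0.097,"jaw":1},
  ],
)

```text
clock: 37.4
ee_pos: [0.5489, -0.1955, 0.2293]
eef_rot: [-0.133, -3.133, -0.008]
force: [0.1, -0.0, -3.0]
finger_gap: 0.0184
finger_force: 78.5
```

```bash
python3 plan.py .545 -.03 .23 60
```

```text
t 37.4 tcp [ 0.5489 -0.1955  0.2293] yaw_y 85.2 z [-0.0052  0.0056 -1.    ] q [ 0.5212  0.4542 -0.3373  1.6116  0.158   1.1096  1.6303] gap 0.01840553455406794 F [ 0.0526 -0.0009 -2.9707]
(0.545, -0.03, 0.23) t [0.0597 0.5485 0.001 ] r [ 0.0012 -0.0021  0.1397]
```

carry_out(
  motion=[
    {"tx":0.005,"ty":0.04,"tz":0,"rx":0,"ry":0,"rz":0.01,"jaw":1},
    {"tx":0.012,"ty":0.11,"tz":0,"rx":0,"ry":0,"rz":0.028,"jaw":1},
    {"tx":0.02,"ty":0.19,"tz":0,"rx":0,"ry":0,"rz":0.05,"jaw":1},
    {"tx":0.03,"ty":0.28,"tz":0,"rx":0,"ry":0,"rz":0.072,"jaw":1},
    {"tx":0.04,"ty":0.37,"tz":0,"rx":0,"ry":0,"rz":0.095,"jaw":1},
    {"tx":0.05,"ty":0.46,"tz":0,"rx":0,"ry":0,"rz":0.117,"jaw":1},
    {"tx":0.057,"ty":0.525,"tz":0,"rx":0,"ry":0,"rz":0.133,"jaw":1},
    {"tx":0.06,"ty":0.548,"tz":0,"rx":0,"ry":0,"rz":0.14,"jaw":1},
  ],
)

```text
clock: 38.2
ee_pos: [0.5452, -0.0323, 0.2299]
eef_rot: [-0.817, -3.027, -0.004]
force: [-0.8, -0.7, -2.8]
finger_gap: 0.019
finger_force: 78.5
```

carry_out(
  motion=[
    {"tx":0.007,"ty":0.04,"tz":0,"rx":0,"ry":0,"rz":0.012,"jaw":1},
    {"tx":0.018,"ty":0.11,"tz":0,"rx":0,"ry":0,"rz":0.034,"jaw":1},
    {"tx":0.032,"ty":0.19,"tz":0,"rx":0,"ry":0,"rz":0.06,"jaw":1},
    {"tx":0.047,"ty":0.28,"tz":0,"rx":0,"ry":0,"rz":0.088,"jaw":1},
    {"tx":0.062,"ty":0.37,"tz":0,"rx":0,"ry":0,"rz":0.117,"jaw":1},
    {"tx":0.076,"ty":0.45,"tz":0,"rx":0,"ry":0,"rz":0.142,"jaw":1},
    {"tx":0.087,"ty":0.51,"tz":0,"rx":0,"ry":0,"rz":0.16,"jaw":1},
    {"tx":0.091,"ty":0.525,"tz":0,"rx":0,"ry":0,"rz":0.167,"jaw":1},
  ],
)

```text
clock: 39.0
ee_pos: [0.6014, 0.1173, 0.2296]
eef_rot: [-1.573, -2.712, -0.001]
force: [-1.0, -0.3, -3.4]
finger_gap: 0.0189
finger_force: 78.5
```

```bash
python3 plan.py .60 .12 .23 30
cat > p2.py <<'E'
from ik import *
from h import arm
np.set_printoptions(precision=3,suppress=True)
s=arm.read_state();q=s["joint_pos"];T0=R.from_rotvec(s["eef_rot"]).as_matrix();P0=s["ee_pos"]
W=[(None,0)]+[([.60-.04*k/10,.12+.085*k/10,.23-.003*k/10],8*k) for k in range(1,11)]
for P,th in W[1:]:
    P=np.array(P);_,M=pour(-60,th,[0,0,0],-1);q,ep,er=ik(P,M,q,m=.02)
    print(th,"t",T0.T@(P-P0)/.3,"r",R.from_matrix(T0.T@M).as_rotvec()/np.pi,"lip",P+.151*M[:,0],"err",round(ep,4),"mg",round(np.minimum(q-lo,hi-q).min(),2))
E
python3 p2.py
```

```text
t 39.0 tcp [0.6014 0.1173 0.2296] yaw_y 29.8 z [-0.0056  0.0037 -1.    ] q [-0.1364  0.4881 -0.1502  1.5331  0.0721  1.1305  0.2192] gap 0.01888905120633259 F [-0.9886 -0.306  -3.4016]
(0.6, 0.12, 0.23) t [ 0.0101  0.0003 -0.0012] r [-0.001  -0.0019 -0.0013]
8 t [ 0.041  0.003 -0.   ] r [-0.001 -0.046 -0.001] lip [0.521 0.258 0.209] err 0.0 mg 0.7
16 t [0.072 0.005 0.001] r [-0.001 -0.091 -0.001] lip [0.519 0.263 0.188] err 0.0 mg 0.69
24 t [0.104 0.008 0.002] r [-0.001 -0.135 -0.001] lip [0.519 0.265 0.168] err 0.0 mg 0.7
32 t [0.135 0.01  0.004] r [-0.001 -0.18  -0.001] lip [0.52  0.265 0.149] err 0.0 mg 0.73
40 t [0.166 0.013 0.005] r [-0.001 -0.224 -0.001] lip [0.522 0.263 0.131] err 0.0 mg 0.77
48 t [0.197 0.015 0.006] r [-0.001 -0.269 -0.001] lip [0.525 0.259 0.116] err 0.0 mg 0.77
56 t [0.229 0.018 0.007] r [-0.002 -0.313 -0.001] lip [0.53  0.253 0.103] err 0.0 mg 0.72
64 t [0.26  0.02  0.008] r [-0.002 -0.357 -0.001] lip [0.535 0.245 0.092] err 0.0 mg 0.65
72 t [0.291 0.023 0.009] r [-0.002 -0.402 -0.001] lip [0.541 0.237 0.084] err 0.0 mg 0.59
80 t [0.322 0.025 0.011] r [-0.002 -0.446 -0.   ] lip [0.547 0.228 0.078] err 0.0 mg 0.52
```

carry_out(
  motion=[
    {"tx":0.041,"ty":0.003,"tz":0,"rx":0,"ry":-0.046,"rz":0,"jaw":1},
    {"tx":0.072,"ty":0.005,"tz":0.005,"rx":0,"ry":-0.091,"rz":0,"jaw":1},
    {"tx":0.104,"ty":0.008,"tz":0.015,"rx":0,"ry":-0.135,"rz":0,"jaw":1},
    {"tx":0.135,"ty":0.01,"tz":0.03,"rx":0,"ry":-0.18,"rz":0,"jaw":1},
    {"tx":0.166,"ty":0.013,"tz":0.04,"rx":0,"ry":-0.224,"rz":0,"jaw":1},
    {"tx":0.182,"ty":0.014,"tz":0.05,"rx":0,"ry":-0.247,"rz":0,"jaw":1},
    {"tx":0.197,"ty":0.015,"tz":0.05,"rx":0,"ry":-0.269,"rz":0,"jaw":1},
    {"tx":0.213,"ty":0.016,"tz":0.05,"rx":0,"ry":-0.291,"rz":0,"jaw":1},
  ],
)

```text
clock: 39.8
ee_pos: [0.5738, 0.1727, 0.2159]
eef_rot: [1.149, 1.983, -0.569]
force: [1.3, 0.8, -1.8]
finger_gap: 0.0185
finger_force: 78.8
```

```bash
python3 plan.py; sed -i 's/^W=.*/W=[0]+[([.573-.013*k\/7,.174+.031*k\/7,.214],52+4*k) for k in range(1,8)]/' p2.py; python3 p2.py
```

```text
t 39.8 tcp [0.5738 0.1727 0.2159] yaw_y 29.7 z [ 0.39   -0.6882 -0.6118] q [-0.9208  0.636   0.1792  1.7537  0.8406  1.2031 -0.7415] gap 0.018498779549997183 F [ 1.2509  0.8118 -1.7958]
56 t [ 0.018  0.002 -0.013] r [-0.002 -0.021  0.   ] lip [0.529 0.252 0.089] err 0.0 mg 0.74
60 t [ 0.028  0.004 -0.025] r [-0.002 -0.043  0.   ] lip [0.532 0.248 0.083] err 0.0 mg 0.71
64 t [ 0.037  0.006 -0.038] r [-0.002 -0.065  0.   ] lip [0.534 0.245 0.078] err 0.0 mg 0.67
68 t [ 0.047  0.008 -0.05 ] r [-0.002 -0.087  0.   ] lip [0.537 0.241 0.074] err 0.0 mg 0.64
72 t [ 0.057  0.01  -0.063] r [-0.002 -0.11   0.   ] lip [0.54  0.237 0.07 ] err 0.0 mg 0.6
76 t [ 0.066  0.012 -0.076] r [-0.002 -0.132  0.   ] lip [0.544 0.232 0.067] err 0.0 mg 0.57
80 t [ 0.076  0.014 -0.088] r [-0.002 -0.154  0.   ] lip [0.547 0.228 0.065] err 0.0 mg 0.53
```

carry_out(
  motion=[
    {"tx":0.018,"ty":0.002,"tz":-0.013,"rx":0,"ry":-0.021,"rz":0,"jaw":1},
    {"tx":0.028,"ty":0.004,"tz":-0.025,"rx":0,"ry":-0.043,"rz":0,"jaw":1},
    {"tx":0.037,"ty":0.006,"tz":-0.038,"rx":0,"ry":-0.065,"rz":0,"jaw":1},
    {"tx":0.047,"ty":0.008,"tz":-0.05,"rx":0,"ry":-0.087,"rz":0,"jaw":1},
    {"tx":0.057,"ty":0.01,"tz":-0.063,"rx":0,"ry":-0.11,"rz":0,"jaw":1},
    {"tx":0.066,"ty":0.012,"tz":-0.076,"rx":0,"ry":-0.132,"rz":0,"jaw":1},
    {"tx":0.076,"ty":0.014,"tz":-0.088,"rx":0,"ry":-0.154,"rz":0,"jaw":1},
    {"tx":0.076,"ty":0.014,"tz":-0.088,"rx":0,"ry":-0.154,"rz":0,"jaw":1},
  ],
)

```text
clock: 40.6
ee_pos: [0.5598, 0.2064, 0.2117]
eef_rot: [0.904, 1.57, -0.767]
force: [0.1, 0.8, -2.7]
finger_gap: 0.0186
finger_force: 78.9
```

carry_out(
  motion=[
    {"tx":0,"ty":0,"tz":0,"rx":0,"ry":0,"rz":0,"jaw":1},
    {"tx":0,"ty":0,"tz":0,"rx":0,"ry":0,"rz":0,"jaw":1},
    {"tx":0,"ty":0,"tz":0,"rx":0,"ry":0,"rz":0,"jaw":1},
    {"tx":0,"ty":0,"tz":0,"rx":0,"ry":0,"rz":0,"jaw":1},
  ],
)

```text
clock: 41.0
ee_pos: [0.5605, 0.2052, 0.215]
eef_rot: [0.911, 1.568, -0.762]
force: [-0.4, 0.0, -2.9]
finger_gap: 0.0188
finger_force: 78.9
```

```bash
python3 plan.py
python3 - <<'E'
from h import *
a=cam("side")["img"][50:230,150:330];b=cam("wrist")["img"]
A=cv2.resize(a,(396,396));B=cv2.resize(b,(400,300));o=np.zeros((396,796,3),np.uint8);o[:,:396]=A;o[:300,396:]=B;cv2.imwrite("pics/pour.png",o)
E
```

```text
t 41.0 tcp [0.5605 0.2052 0.215 ] yaw_y 29.6 z [ 0.4863 -0.8555 -0.178 ] q [-1.1373  0.9148  0.2993  1.7282  0.9844  1.4455 -0.9986] gap 0.018789254903590874 F [-0.3687  0.0107 -2.8585]
```

View pics/pour.png

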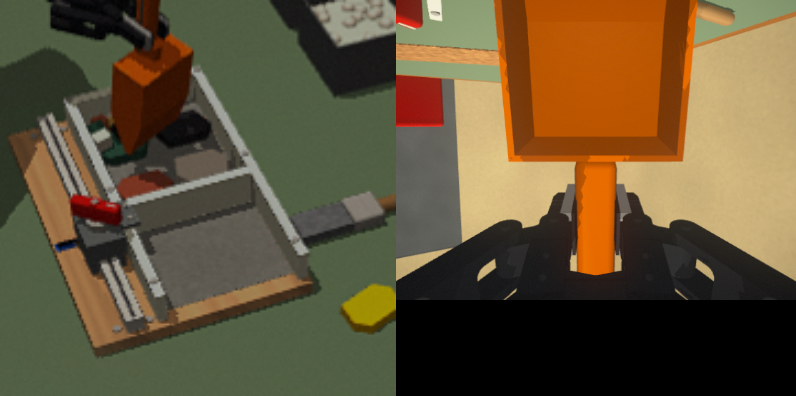

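The bowl looks empty in the wrist part (front lip out of view) and chips lie near the green slab. I'll tip a little further to make sure, then come level.

carry_out(
  motion=[
    {"tx":0,"ty":0,"tz":0,"rx":0,"ry":-0.045,"rz":0,"jaw":1},
    {"tx":0,"ty":0,"tz":0,"rx":0,"ry":-0.08,"rz":0,"jaw":1},
    {"tx":0,"ty":0,"tz":0,"rx":0,"ry":-0.08,"rz":0,"jaw":1},
    {"tx":0,"ty":0,"tz":0,"rx":0,"ry":-0.08,"rz":0,"jaw":1},
    {"tx":0,"ty":0,"tz":0,"rx":0,"ry":-0.04,"rz":0,"jaw":1},
    {"tx":0,"ty":0,"tz":0,"rx":0,"ry":0,"rz":0,"jaw":1},
    {"tx":0,"ty":0,"tz":0,"rx":0,"ry":0,"rz":0,"jaw":1},
  ],
)

```text
clock: 41.8
ee_pos: [0.5617, 0.2047, 0.2197]
eef_rot: [0.921, 1.568, -0.754]
force: [-0.1, -0.5, -1.1]
finger_gap: 0.0186
finger_force: 78.9
```

```bash
sed -i 's/^W=.*/W=[0]+[([.56+.04*k\/10,.205-.085*k\/10,.215+.025*k\/10],80-8*k) for k in range(1,11)]/' p2.py; python3 p2.py
```

```text
72 t [ 0.002 -0.007  0.028] r [-0.002  0.041 -0.003] lip [0.541 0.237 0.074] err 0.0 mg 0.59
64 t [-0.012 -0.009  0.058] r [-0.002  0.086 -0.003] lip [0.535 0.245 0.084] err 0.0 mg 0.66
56 t [-0.026 -0.012  0.087] r [-0.001  0.13  -0.003] lip [0.53  0.253 0.097] err 0.0 mg 0.73
48 t [-0.04  -0.014  0.116] r [-0.001  0.175 -0.004] lip [0.525 0.259 0.113] err 0.0 mg 0.77
40 t [-0.054 -0.016  0.145] r [-0.001  0.219 -0.004] lip [0.522 0.263 0.13 ] err 0.0 mg 0.77
32 t [-0.068 -0.019  0.174] r [-0.001  0.264 -0.004] lip [0.52  0.265 0.15 ] err 0.0 mg 0.73
24 t [-0.082 -0.021  0.203] r [-0.     0.308 -0.004] lip [0.519 0.265 0.171] err 0.0 mg 0.7
16 t [-0.096 -0.023  0.233] r [-0.     0.352 -0.004] lip [0.519 0.263 0.193] err 0.0 mg 0.69
8 t [-0.109 -0.025  0.262] r [ 0.     0.397 -0.004] lip [0.521 0.258 0.216] err 0.0 mg 0.69
0 t [-0.123 -0.028  0.291] r [ 0.     0.441 -0.004] lip [0.525 0.251 0.24 ] err 0.0 mg 0.71
```

carry_out(
  motion=[
    {"tx":0.002,"ty":-0.007,"tz":0.028,"rx":0,"ry":0.041,"rz":0,"jaw":1},
    {"tx":-0.012,"ty":-0.009,"tz":0.058,"rx":0,"ry":0.086,"rz":0,"jaw":1},
    {"tx":-0.026,"ty":-0.012,"tz":0.087,"rx":0,"ry":0.13,"rz":0,"jaw":1},
    {"tx":-0.04,"ty":-0.014,"tz":0.116,"rx":0,"ry":0.175,"rz":0,"jaw":1},
    {"tx":-0.054,"ty":-0.016,"tz":0.145,"rx":0,"ry":0.219,"rz":-0.002,"jaw":1},
    {"tx":-0.068,"ty":-0.019,"tz":0.174,"rx":0,"ry":0.264,"rz":-0.003,"jaw":1},
    {"tx":-0.082,"ty":-0.021,"tz":0.203,"rx":0,"ry":0.308,"rz":-0.004,"jaw":1},
    {"tx":-0.096,"ty":-0.023,"tz":0.233,"rx":0,"ry":0.352,"rz":-0.004,"jaw":1},
  ],
)

```text
clock: 42.6
ee_pos: [0.5907, 0.1374, 0.2321]
eef_rot: [1.441, 2.508, -0.217]
force: [0.0, -0.3, -2.4]
finger_gap: 0.0182
finger_force: 78.7
```

```bash
python3 plan.py .60 .0 .24 60
```

```text
t 42.6 tcp [0.5907 0.1374 0.2321] yaw_y 30.1 z [ 0.1332 -0.2458 -0.9601] q [-0.4129  0.4545 -0.035   1.6251  0.3413  1.0722 -0.0828] gap 0.01821814067026075 F [ 0.0478 -0.2745 -2.365 ]
(0.6, 0.0, 0.24) t [-0.402  -0.2034  0.0915] r [-0.0261  0.0874 -0.1643]
```

carry_out(
  motion=[
    {"tx":-0.1,"ty":-0.05,"tz":0.023,"rx":-0.006,"ry":0.03,"rz":-0.03,"jaw":1},
    {"tx":-0.2,"ty":-0.1,"tz":0.046,"rx":-0.013,"ry":0.06,"rz":-0.07,"jaw":1},
    {"tx":-0.3,"ty":-0.15,"tz":0.07,"rx":-0.02,"ry":0.087,"rz":-0.11,"jaw":1},
    {"tx":-0.402,"ty":-0.203,"tz":0.092,"rx":-0.026,"ry":0.087,"rz":-0.164,"jaw":1},
    {"tx":-0.402,"ty":-0.203,"tz":0.092,"rx":-0.026,"ry":0.087,"rz":-0.164,"jaw":1},
    {"tx":-0.402,"ty":-0.203,"tz":0.092,"rx":-0.026,"ry":0.087,"rz":-0.164,"jaw":1},
  ],
)

```text
clock: 43.2
ee_pos: [0.5996, -0.0031, 0.2385]
eef_rot: [0.822, 3.031, -0.011]
force: [-0.9, 0.3, -2.1]
finger_gap: 0.0188
finger_force: 78.8
```

```bash
python3 plan.py .55 -.22 .22 90 .5445 -.394 .1 102.4
python3 - <<'E'
from h import *
a=cam("side")["img"][40:200,150:310];b=cam("top")["img"][160:290,80:220];w=cam("wrist")["img"]
A=cv2.resize(a,(400,400),interpolation=cv2.INTER_CUBIC);B=cv2.resize(b,(400,371),interpolation=cv2.INTER_CUBIC);o=np.zeros((600,800,3),np.uint8);o[:400,:400]=A;o[:371,400:]=B;o[400:,:266]=cv2.resize(w,(266,200));cv2.imwrite("pics/after.png",o)
E
```

```text
t 43.2 tcp [ 0.5996 -0.0031  0.2385] yaw_y 59.6 z [-0.0009 -0.0073 -1.    ] q [ 0.1145  0.4631 -0.243   1.5582  0.1267  1.1368  0.8835] gap 0.018797140824190386 F [-0.9107  0.2665 -2.1341]
(0.55, -0.22, 0.22) t [-0.2224 -0.7071  0.0671] r [-0.0023  0.0003 -0.1686]
(0.5445, -0.394, 0.1) t [-0.4985 -1.2141  0.4713] r [-0.0024  0.0001 -0.2375]
```

View pics/after.png

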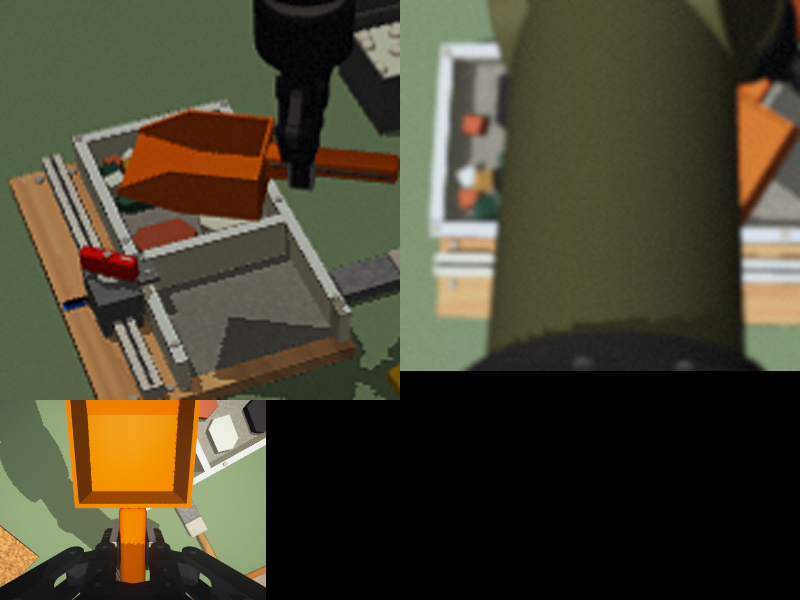

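The bowl is empty (wrist inset) and the chips are in the cavity by the green slab. Now to return the scoop.

carry_out(
  motion=[
    {"tx":-0.222,"ty":-0.707,"tz":0.067,"rx":-0.002,"ry":0,"rz":-0.169,"jaw":1},
    {"tx":-0.222,"ty":-0.707,"tz":0.067,"rx":-0.002,"ry":0,"rz":-0.169,"jaw":1},
    {"tx":-0.222,"ty":-0.707,"tz":0.067,"rx":-0.002,"ry":0,"rz":-0.169,"jaw":1},
    {"tx":-0.222,"ty":-0.707,"tz":0.067,"rx":-0.002,"ry":0,"rz":-0.169,"jaw":1},
    {"tx":-0.222,"ty":-0.707,"tz":0.067,"rx":-0.002,"ry":0,"rz":-0.169,"jaw":1},
    {"tx":-0.222,"ty":-0.707,"tz":0.067,"rx":-0.002,"ry":0,"rz":-0.169,"jaw":1},
    {"tx":-0.222,"ty":-0.707,"tz":0.067,"rx":-0.002,"ry":0,"rz":-0.169,"jaw":1},
  ],
)

```text
clock: 44.05
ee_pos: [0.552, -0.2144, 0.2197]
eef_rot: [-0.01, 3.139, 0.002]
force: [-0.4, 1.4, -1.6]
finger_gap: 0.0187
finger_force: 78.9
```

```bash
python3 plan.py .5445 -.394 .15 102.4;python3 - <<'E'
from h import *
import cv2
c=cam("top");cv2.imwrite("t2.png",c["img"])
np.set_printoptions(precision=4,suppress=True)
P=world(c);z=P[...,2];X=P
def blobs(m,mn=6):
    k,l,st,_=cv2.connectedComponentsWithStats(m.astype(np.uint8))
    for i in range(1,k):
        if st[i,4]>=mn:q=l==i;print(st[i,4],np.median(P[q],axis=0),np.median(c["img"][q],axis=0),P[q][:,2].max())
print("in cavity above slab top");blobs((z>.035)&(z<.1)&(X[...,0]>.492)&(X[...,0]<.628)&(X[...,1]>.148)&(X[...,1]<.322))
print("on table");blobs((z>.007)&(z<.06)&(X[...,0]>.3)&(X[...,0]<.8)&(X[...,1]>-.3)&(X[...,1]<.45)&~((X[...,0]>.39)&(X[...,0]<.66)&(X[...,1]>-.03)&(X[...,1]<.37)))
E
```

```text
t 44.05 tcp [ 0.552  -0.2144  0.2197] yaw_y 90.4 z [ 0.0023  0.0011 -1.    ] q [ 0.5543  0.4732 -0.3495  1.6093  0.1753  1.0883  1.7361] gap 0.018725029323697073 F [-0.3546  1.3505 -1.645 ]
(0.5445, -0.394, 0.15) t [ 0.0292 -0.5986  0.2318] r [ 0.0003  0.0008 -0.0669]
in cavity above slab top
108 [0.5257 0.2885 0.0456] [50.  70.5 81.5] 0.0550997713400998
113 [0.5003 0.2881 0.0435] [69. 88. 93.] 0.05229828271544479
on table
413 [ 0.7733 -0.1716  0.0098] [116. 135. 156.] 0.05994927507084835
6 [ 0.7904 -0.2284  0.059 ] [ 79.5  95.  105.5] 0.05980911110385656
691 [0.7252 0.0759 0.018 ] [115. 118. 118.] 0.026002505697233058
10 [ 0.7717 -0.2248  0.0586] [ 78.5  94.  104. ] 0.05976192314951634
126 [ 0.7211 -0.1537  0.0405] [ 93. 109. 125.] 0.05982534089040881
364 [ 0.6992 -0.0616  0.0141] [ 68. 200. 198.] 0.020022932340910238
```

carry_out(
  motion=[
    {"tx":0.029,"ty":-0.599,"tz":0.232,"rx":0,"ry":0,"rz":-0.067,"jaw":1},
    {"tx":0.029,"ty":-0.599,"tz":0.232,"rx":0,"ry":0,"rz":-0.067,"jaw":1},
    {"tx":0.029,"ty":-0.599,"tz":0.232,"rx":0,"ry":0,"rz":-0.067,"jaw":1},
    {"tx":0.029,"ty":-0.599,"tz":0.232,"rx":0,"ry":0,"rz":-0.067,"jaw":1},
    {"tx":0.029,"ty":-0.599,"tz":0.232,"rx":0,"ry":0,"rz":-0.067,"jaw":1},
    {"tx":0.029,"ty":-0.599,"tz":0.232,"rx":0,"ry":0,"rz":-0.067,"jaw":1},
    {"tx":0.029,"ty":-0.599,"tz":0.232,"rx":0,"ry":0,"rz":-0.067,"jaw":1},
  ],
)

```text
clock: 44.8
ee_pos: [0.5462, -0.3927, 0.1506]
eef_rot: [-0.345, 3.119, 0.002]
force: [0.3, -0.3, -1.2]
finger_gap: 0.0188
finger_force: 79.0
```

```bash
python3 plan.py .5445 -.394 .0215 102.4
```

```text
t 44.8 tcp [ 0.5462 -0.3927  0.1506] yaw_y 102.6 z [ 0.0037  0.0016 -1.    ] q [ 0.7951  0.6579 -0.3679  1.4728  0.2518  1.0554  2.1647] gap 0.018839524983842816 F [ 0.3441 -0.2853 -1.2085]
(0.5445, -0.394, 0.0215) t [ 0.0081 -0.0032  0.4304] r [0.0002 0.0013 0.0013]
```

carry_out(
  motion=[
    {"tx":0.008,"ty":-0.003,"tz":0.15,"rx":0,"ry":0.001,"rz":0,"jaw":1},
    {"tx":0.008,"ty":-0.003,"tz":0.28,"rx":0,"ry":0.001,"rz":0,"jaw":1},
    {"tx":0.008,"ty":-0.003,"tz":0.38,"rx":0,"ry":0.001,"rz":0,"jaw":1},
    {"tx":0.008,"ty":-0.003,"tz":0.42,"rx":0,"ry":0.001,"rz":0,"jaw":1},
    {"tx":0.008,"ty":-0.003,"tz":0.43,"rx":0,"ry":0.001,"rz":0,"jaw":1},
    {"tx":0.008,"ty":-0.003,"tz":0.43,"rx":0,"ry":0.001,"rz":0,"jaw":1},
    {"tx":0.008,"ty":-0.003,"tz":0.43,"rx":0,"ry":0.001,"rz":0,"jaw":-0.3},
    {"tx":0.008,"ty":-0.003,"tz":0.43,"rx":0,"ry":0.001,"rz":0,"jaw":-0.3},
  ],
)

```text
clock: 45.6
ee_pos: [0.5433, -0.3979, 0.0228]
eef_rot: [-0.339, 3.122, -0.004]
force: [0.4, 0.5, 0.3]
finger_gap: 0.047
finger_force: 0.0
```

carry_out(
  motion=[
    {"tx":0,"ty":0,"tz":0,"rx":0,"ry":0,"rz":0,"jaw":-0.3},
    {"tx":0,"ty":0,"tz":0,"rx":0,"ry":0,"rz":0,"jaw":-0.3},
    {"tx":0,"ty":0,"tz":-0.1,"rx":0,"ry":0,"rz":0,"jaw":-0.3},
    {"tx":0,"ty":0,"tz":-0.25,"rx":0,"ry":0,"rz":0,"jaw":-0.3},
    {"tx":0,"ty":0,"tz":-0.4,"rx":0,"ry":0,"rz":0,"jaw":-0.3},
    {"tx":0,"ty":0,"tz":-0.55,"rx":0,"ry":0,"rz":0,"jaw":-0.3},
    {"tx":0,"ty":0,"tz":-0.7,"rx":0,"ry":0,"rz":0,"jaw":-0.3},
    {"tx":0,"ty":0,"tz":-0.8,"rx":0,"ry":0,"rz":0,"jaw":-0.3},
  ],
)

```text
clock: 46.4
ee_pos: [0.5431, -0.3975, 0.2652]
eef_rot: [-0.339, 3.121, -0.004]
force: [-0.1, -0.2, 0.5]
finger_gap: 0.0556
finger_force: 0.0
```

```bash
python3 plan.py .5 -.05 .25 60
python3 - <<'E'
from h import *
a=cam("side")["img"];b=cam("top")["img"]
o=np.zeros((600,800,3),np.uint8);o[:315,:420]=cv2.resize(a,(420,315));o[:371,420:]=cv2.resize(b[160:290,80:213],(380,371),interpolation=cv2.INTER_CUBIC)
o[320:600,:400]=cv2.resize(a[40:152,150:310],(400,280),interpolation=cv2.INTER_CUBIC);cv2.imwrite("pics/end.png",o)
E
```

```text
t 46.4 tcp [ 0.5431 -0.3975  0.2652] yaw_y 102.4 z [ 0.0029 -0.0026 -1.    ] q [ 0.8045  0.5749 -0.3857  1.303   0.2149  1.3002  2.2058] gap 0.055607780981345806 F [-0.1344 -0.2155  0.5055]
(0.5, -0.05, 0.25) t [-0.1082  1.1622  0.0473] r [-0.0007  0.001   0.2356]
```

View pics/end.png

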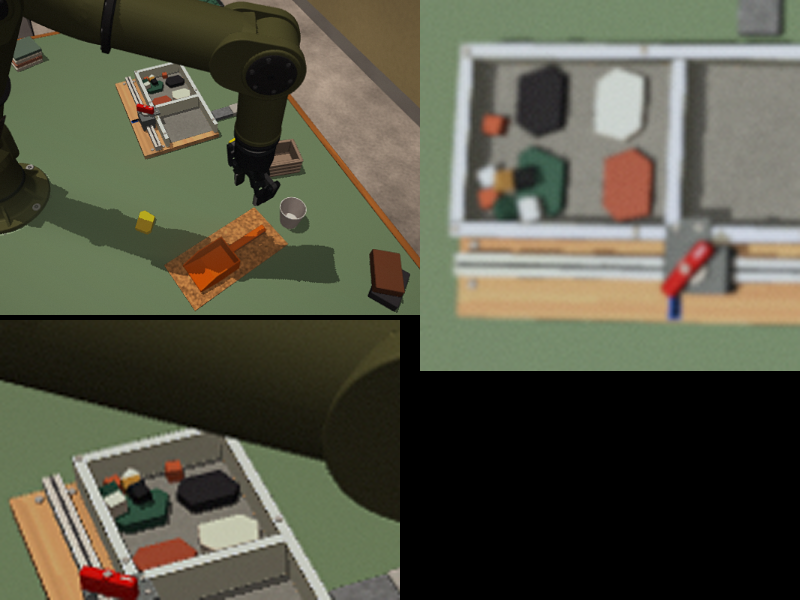

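The final picture shows all seven chips in the cavity, at (493,125), (488,175), (487,197), (502,182), (525,178), (528,207) and (505,208) in the right part. The four slabs are separate, the pointer is on the tape and the scoop is on its mat. One numeric check, then I'll hand in.

Run:
```python
from h import *
np.set_printoptions(precision=4,suppress=True)
c=cam("top");P=world(c)
s=lambda x,y:(int(80+(x-420)*133/380),int(160+y*130/371))
for n,p in{"green":(550,190),"green2":(548,165),"red":(628,185),"white":(620,100),"black":(543,100),"chipR":(493,125),"cW":(488,175),"cR":(487,197),"cY":(502,182),"cB":(525,178),"cW2":(528,207),"cG":(505,208),"pointer/tape":(674,305)}.items():
    u,v=s(*p);print(n,np.median(P[v-1:v+2,u-1:u+2].reshape(-1,3),axis=0))
m=(P[...,0]>.36)&(P[...,0]<.6)&(P[...,1]<-.36)&(P[...,1]>-.47)&(P[...,2]>.04)
h=(P[...,0]>.535)&(P[...,0]<.63)&(P[...,1]<-.36)&(P[...,1]>-.42)&(P[...,2]>.035)&(P[...,2]<.06)
X=P[h];print("handle",len(X),np.linalg.lstsq(np.c_[X[:,:2],np.ones(len(X))],X[:,2],rcond=None)[0],cv2.minAreaRect((X[:,:2]*1000).astype(np.float32)))
```

```text
green [0.5173 0.258  0.0331]
green2 [0.5408 0.2627 0.0311]
red [0.524  0.1871 0.0308]
white [0.5998 0.1963 0.0312]
black [0.5984 0.2691 0.0339]
chipR [0.5767 0.3165 0.0337]
cW [0.529  0.3177 0.0358]
cR [0.5082 0.3177 0.0329]
cY [0.5233 0.2985 0.046 ]
cB [0.5259 0.2761 0.0481]
cW2 [0.5004 0.2717 0.0499]
cG [0.5002 0.2959 0.0438]
pointer/tape [0.4173 0.1411 0.0239]
handle 298 [ 0.0401 -0.1788 -0.0455] ((576.7225952148438, -388.7161865234375), (88.50650024414062, 20.748538970947266), 12.983512878417969)
```

```bash
python3 -c "
from rig import arm
print(arm.close_job())"
```

```text
the job is handed in; nothing more can be done
None
```

I handed the job in. In the last check the pointer was on the tape with the knob done up to about 3.8 rad, the four slabs lay flat and separate, all seven chips were in the cavity, and the empty scoop was back on its mat. The call returned no verdict.

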